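Stack two fastener kits on kit posts

TASK

Make up the two fastener kits on their posts. Thread onto the post with the round foot the square plate first, then the round washer, then the hex nut on top; onto the post with the square foot thread the long strap plate and then the tall sleeve on top, every piece lying flat and fully down on the one below. Leave the standing bolt, the eye bolt and the spanner undisturbed where they are.

Things in the scene. Friction and masses are not known exactly. Their poses are not given: they have to be found in the camera images.
- square_plate: Bare steel square plate, 60 x 60 mm, 12 mm thick, with a 32 mm through hole in its middle; about 0.22 kg. x and y run parallel to its sides. Origin: centre of its underside, on the hole's axis; z is the axis of the hole. It lies flat on the bench at the start.
- round_washer: Bare steel thick round washer, 58 mm outside diameter, 32 mm hole, 12 mm thick; about 0.17 kg. Origin: centre of its underside, on the hole's axis; z is the axis of the hole. It lies flat on the bench at the start.
- hex_nut: Bare steel hexagon nut, 50 mm across flats, 24 mm high, with a plain 32 mm bore, so that it slips over a post without turning; about 0.26 kg. Its y axis (and every 60 degrees from it) is square to a pair of flats. Origin: centre of its underside, on the hole's axis; z is the axis of the hole. It lies flat on the bench at the start.
- strap: Bare steel oblong strap plate, 96 mm long (x) and 46 mm wide (y), 12 mm thick, with a 32 mm through hole in its middle; about 0.3 kg. Origin: centre of its underside, on the hole's axis; z is the axis of the hole. It lies flat on the bench at the start.
- sleeve: Bare steel tube sleeve standing on end, 46 mm outside diameter, 32 mm bore, 36 mm tall (the tallest of the five loose pieces to be stacked); about 0.24 kg. Origin: centre of its underside, on the hole's axis; z is the axis of the hole. It stands on the bench at the start.
- post_round: Kit post on a round grey foot, 92 mm in diameter and 12 mm thick. Its centre carries an upright bare aluminium post, 22 mm in diameter, rising 56 mm above the foot (top at 68 mm), the last 12 mm tapering to 8 mm. Fixed to the bench. Origin: centre of the foot's underside, on the bench; z up.
- post_square: Kit post on a square grey foot, 84 x 84 mm and 12 mm thick. Its centre carries an upright bare aluminium post, 22 mm in diameter, rising 56 mm above the foot (top at 68 mm), the last 12 mm tapering to 8 mm. Fixed to the bench. Origin: centre of the foot's underside, on the bench; z up.
- bolt: Bystander: dark steel hex bolt standing on its head, 60 mm tall, head 36 mm across flats and 15 mm high, shank 20 mm in diameter. Loose. Origin: centre of the head's underside.
- eye_bolt: Bystander: dark steel eye bolt lying flat, about 110 mm long, 12 mm thick, ring 48 mm across at its -x end, shank along +x. Loose. Origin: on the underside plane, near where ring and shank meet.
- spanner: Bystander: steel spanner lying flat, 170 mm long along its x. Loose. Origin: about its middle, on the underside plane.

How it is judged:
By the outcome, as a careful person would: the job done as asked, in the order asked, and still so for the second after the job is handed in, with the robot touching nothing.
It also fails if it takes over 122 s, if anything falls off the work surface, if the arm or the gripper's body presses on something with over 40 N, if the wrist force passes 120 N, or if a joint passes its speed limit or range.

ROBOT

A 6-joint arm with a two-finger parallel gripper is mounted at the origin on the work surface. World frame = base frame: x ahead of the robot, y to its left, z up, the work surface at z = 0. Lengths are in m, angles in rad, forces in N, time in s.
With the tool pointing down it reaches from about 0.3 to 0.775 m from the base axis. Payload 14.6 kg.
Tool frame: the origin (TCP) lies where the fingers leave the gripper's body, on its centre line; the fingertips stand 97 mm ahead of it and the grasp point (between the pads) lies 78 mm ahead of it (ctrl.finger_overhang is the distance from the TCP to the fingertips, in m); z points along the fingers, y is the direction in which the jaws open and shut (so a half turn about z gives the same grasp; the last joint's range is limited). The gripper opens to 94 mm and grips with 3 to 60 N. Pads are 16 mm wide; open, the fingers measure 119 mm over their backs; the gripper's body (75 mm by 177 mm) begins 78 mm behind the grasp point.
Start: joints at [1.107, 0.3, 1.521, -0, 1.321, -0.067], TCP at [0.213, 0.507, 0.303] pointing down, gripper open.
Joint ranges: [-3.03, 3.03], [-0.79, 2.21], [0.23, 2.52], [-1.04, 4.18], [0, 3.07], [-2.55, 2.55]. Speed limits (rad/s): [2.22, 2.22, 2.57, 3.14, 3.14, 3.14].

INTERFACE

Orientations are given as [roll, pitch, yaw] about the fixed x, y, z axes, in that order (R = Rz(yaw) Ry(pitch) Rx(roll)).
In Python, from station import ctrl, imaging, hand_in gives the robot as it stands.
- The arm moves only by the shell command python3 -m pendant 'ROWS' [FORCE]. ROWS is JSON, a list of rows, each a list of 7 numbers: the shift along the tool's x, y, z normalised to -1 to 1, where 1 is 120 mm, then the turn, a rotation vector about the tool's x, y, z normalised to -1 to 1, where 1 is 30 degrees, then the closure, from -1 (fully open) to 1 (shut). A call has 1 to 10 rows; each row shifts and turns the commanded pose from where the row before left it, along the tool's axes as they then stand; what a row does not reach is not made up. A row lasts 1/12 s, in which the tool goes at most 41.7 mm and 7.16 degrees, less where a joint would pass 70% of its speed; a pose out of reach is approached as far as the arm can. A call with a number of a shift or a turn outside -1 to 1 is refused whole. A call with a gripper value outside its range is refused whole. The fingers move at their own pace and stop on an object; FORCE is the grip in N (left out, the last holds). Time passes only in rows, so rows that do not move let the fingers close. It gives the time, the measured TCP pose, the force and the opening at its end, in the units of the state.
- ctrl.get_obs(): the state, without advancing time (a new reading comes with each control period).
- imaging.camera(name): name is "side" or "top" or "wrist"; returns a dict with "image" (480x640x3 uint8, red, green, blue), "mtx" (3x3 intrinsics, pixels), "rvec" (rotation vector, rad) and "tvec" (3), from world to camera coordinates, as OpenCV has them. Camera axes: x right, y down, z forward; pixel columns grow to the right and rows downward; lengths in m; the calibration is good to about 2 mm. The wrist camera is an equidistant fisheye: a pixel r from the principal point sees the ray r / f radians off the axis. A picture is of the moment at which its call begins. There is no depth.
- hand_in(): hands the job in, once; it reports no verdict.
The state is a dict: "time_s": time; "qpos": joint angles; "joint_vel": joint speeds; "tau": joint torques, N m; "ee_pos": TCP position; "eef_rot": TCP orientation; "force": force on the tool from outside, world axes, zero at the start; "moment": the same for the moment, N m; "grip_width": finger opening in m.
Only numpy, scipy, OpenCV 4.12 (cv2) and the standard library are available. Lean on these libraries where they do the work, as an engineer would, in place of code of your own. Each camera call takes 0.05 s, during which the arm holds its last target.

## Working session

There is one attempt and no reset: what is moved stays moved. The work goes in short steps, Python scripts to look and compute and a shell command to move; the robot and the scene stay as the last step left them, time stands still between calls to the robot, and variables do not carry over. Pictures are saved under pics/ and viewed, and the job is handed in when it is done.

```bash
ls; mkdir -p pics; python3 - <<'E'
from station import ctrl, imaging
import cv2
print(ctrl.get_obs())
for n in ["side","top","wrist"]:
    c=imaging.camera(n); cv2.imwrite(f"pics/a_{n}.png",c["image"][:,:,::-1]); print(n,c["mtx"],c["rvec"],c["tvec"])
E
```

```text
pics
{'time_s': 0.0, 'qpos': array([ 1.10741043e+00,  3.00443852e-01,  1.52161415e+00,  6.13901139e-06,
        1.32071088e+00, -6.65981101e-02]), 'joint_vel': array([ 0.00083375, -0.00253062, -0.00055058, -0.0011168 , -0.00016234,
        0.00055091]), 'tau': array([-1.33358819e-03, -5.31824470e+01, -3.52719426e+01,  7.06800004e-02,
        2.45752058e-02, -8.07385049e-05]), 'ee_pos': array([0.21247841, 0.50712028, 0.30208723]), 'eef_rot': array([-3.14041944e+00, -8.42092513e-05,  2.74480330e+00]), 'force': array([-0.33283621, -0.66044106,  0.72323791]), 'moment': array([ 0.01748804, -0.02567841, -0.01611688]), 'grip_width': 0.09398875118534059}
side [[496.38092319   0.         311.74630167]
 [  0.         496.38092319 244.36493944]
 [  0.           0.           1.        ]] [ 2.32586038 -0.15684749  0.0511812 ] [-0.49417906  0.07061064  0.90231653]
top [[501.42550768   0.         319.15134291]
 [  0.         501.42550768 241.25352627]
 [  0.           0.           1.        ]] [ 2.20307398 -2.16076525  0.04695171] [0.00605279 0.50746666 0.88005589]
wrist [[371.64829954   0.         316.14836844]
 [  0.         371.64829954 236.86308666]
 [  0.           0.           1.        ]] [-2.4406274  -1.62323259 -0.19905718] [-0.55012006 -0.0245064   0.39006853]
```

View pics/a_side.png

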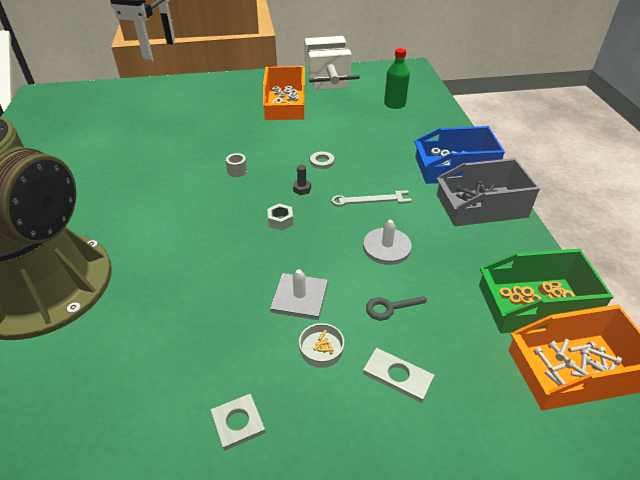

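View pics/a_top.png

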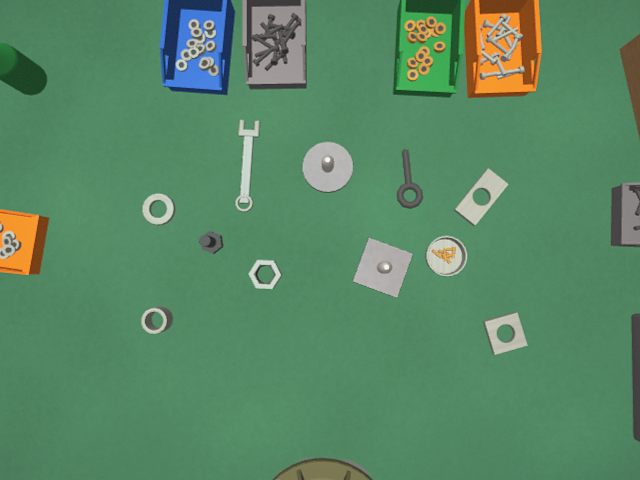

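View pics/a_wrist.png

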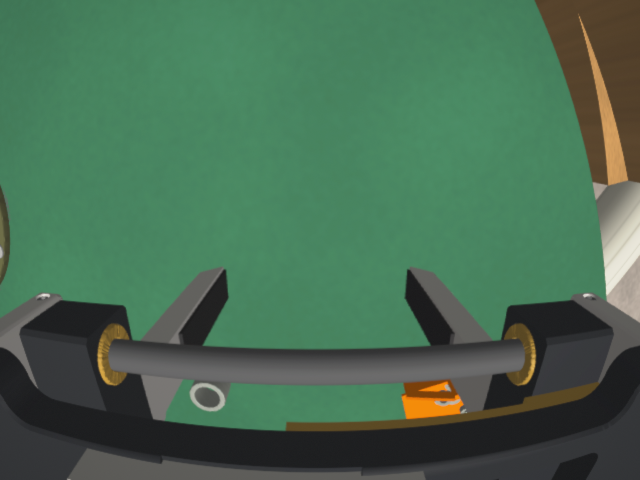

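The top and side views both show everything: in top, washer (158,209), nut (264,274), sleeve (154,321), post_round (327,163), post_square (385,268), strap (482,197), square plate (506,334). Next I'll segment and triangulate.

```bash
cat > h.py <<'E'
import numpy as np, cv2
from station import ctrl, imaging
def load(n):
    c=imaging.camera(n); return c
def proj(c,P):
    return cv2.projectPoints(np.asarray(P,float).reshape(-1,3),c["rvec"],c["tvec"],c["mtx"],None)[0].reshape(-1,2)
def ray(c,uv):
    R=cv2.Rodrigues(c["rvec"])[0]; o=-R.T@c["tvec"]
    d=R.T@np.linalg.solve(c["mtx"],np.array([uv[0],uv[1],1.])); return o,d/np.linalg.norm(d)
def plane(c,uv,z):
    o,d=ray(c,uv); return o+d*(z-o[2])/d[2]
def tri(c1,u1,c2,u2):
    o1,d1=ray(c1,u1);o2,d2=ray(c2,u2)
    t=np.linalg.lstsq(np.c_[d1,-d2],o2-o1,rcond=None)[0]
    a=o1+d1*t[0];b=o2+d2*t[1]; return (a+b)/2,np.linalg.norm(a-b)
E
python3 - <<'E'
from h import *
for n in ["top","side"]:
    c=load(n); im=c["image"]
    hsv=cv2.cvtColor(im,cv2.COLOR_RGB2HSV)
    m=((hsv[...,1]<60)&(hsv[...,2]>95)).astype(np.uint8)
    cv2.imwrite(f"pics/m_{n}.png",m*255)
    cs,h=cv2.findContours(m,cv2.RETR_CCOMP,cv2.CHAIN_APPROX_NONE)
    for i,k in enumerate(cs):
        a=cv2.contourArea(k)
        if a<60 or len(k)<6 or a>6000: continue
        M=cv2.moments(k); e=cv2.fitEllipse(k)
        print(n,i,"hole" if h[0][i][3]>=0 else "out",a,np.round([M['m10']/M['m00'],M['m01']/M['m00']],1),np.round(e[0],1),np.round(e[1],1),round(e[2]))
    np.save(f"{n}.npy",im)
def crop(n,boxes,s):
    im=np.load(f"{n}.npy")[:,:,::-1]
    return [cv2.resize(im[v-30:v+30,u-40:u+40],None,fx=s,fy=s,interpolation=cv2.INTER_CUBIC) for u,v in boxes]
t=crop("top",[(158,209),(264,274),(154,321),(327,163),(385,268),(482,197),(506,334)],3.3)
s=crop("side",[(322,159),(280,215),(236,163),(388,240),(299,290),(398,372),(237,420)],3.3)
z=np.zeros_like(t[0])
for nm,l in(("t",t),("s",s)):
    l=l+[z,z]; cv2.imwrite(f"pics/crop_{nm}.png",np.vstack([np.hstack(l[i:i+3]) for i in (0,3,6)]))
E
```

```text
top 7 out 69.0 [356.6 465.6] [356.4 465.8] [ 4.2 29.7] 119
top 22 out 1220.5 [505.  332.9] [505.1 332.8] [40.4 42.1] 132
top 24 hole 242.5 [504.8 332.6] [504.8 332.7] [17.1 18.3] 35
top 25 out 525.5 [153.7 320.1] [154.2 319.7] [24.9 28.8] 38
top 26 hole 254.5 [153.6 319.9] [153.6 319.9] [17.3 19.1] 87
top 27 out 696.0 [264.6 274. ] [264.5 274. ] [29.6 30.4] 77
top 28 hole 289.5 [264.1 273.8] [264.1 273.8] [19.2 19.6] 142
top 30 out 2182.0 [382.4 267. ] [382.4 267. ] [54.8 55.5] 110
top 31 out 1283.5 [446.2 255.5] [446.2 255.5] [39.9 41. ] 99
top 33 hole 247.5 [445.5 253.5] [445.7 253.5] [16.7 23.4] 92
top 36 out 311.0 [209.8 241.6] [209.8 241.6] [20.  20.7] 71
top 37 hole 115.5 [210.8 242. ] [209.6 241.6] [13.6 15.1] 100
top 38 out 311.0 [  8.5 244.9] [  8.6 244.9] [16.7 27.2] 16
top 49 out 766.5 [157.7 208.4] [157.8 208.5] [31.  31.8] 64
top 51 hole 239.5 [157.7 208.5] [157.7 208.5] [17.3 17.7] 63
top 56 out 877.0 [629.3 215.9] [629.7 215.5] [19.1 73.9] 0
top 60 out 1397.5 [481.  196.3] [481.  196.2] [29.8 66. ] 39
top 62 hole 239.5 [480.8 196.2] [480.7 196.3] [17.3 17.7] 13
top 66 
[... 1520 characters left out ...]
12.1] [11.6 17.2] 86
side 160 out 469.0 [371.1 198.1] [372.7 198.4] [12.5 84. ] 86
side 182 out 338.5 [236.7 164.4] [236.5 164.4] [18.8 25.5] 167
side 195 out 295.5 [322.2 159.3] [321.9 159.4] [16.4 24.2] 93
side 201 hole 86.0 [322.  157.9] [322. 158.] [ 8.2 13.6] 88
side 202 out 65.0 [439.1 151.3] [438.9 151.4] [ 6.2 17.9] 98
side 211 out 73.0 [278.3  94.6] [277.   94.7] [13.6 14.2] 6
side 215 out 86.0 [291.   92.4] [290.7  93.1] [ 9.8 15.1] 146
side 225 hole 2310.0 [486.2 178. ] [487.2 177.8] [33.1 99.5] 85
side 235 out 1207.5 [ 8.5 70.4] [ 9.4 73. ] [24.7 89.3] 174
side 254 hole 167.0 [326.3  45.5] [326.4  45.5] [ 5.1 54.2] 87
side 276 out 140.5 [166.3  13.8] [166.   25.9] [11.4 59.5] 173
```

View pics/crop_t.png

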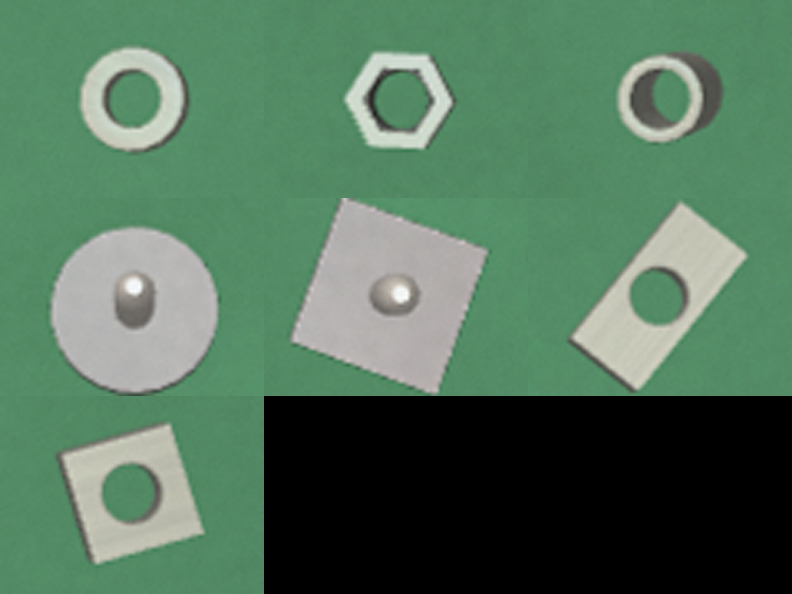

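View pics/crop_s.png

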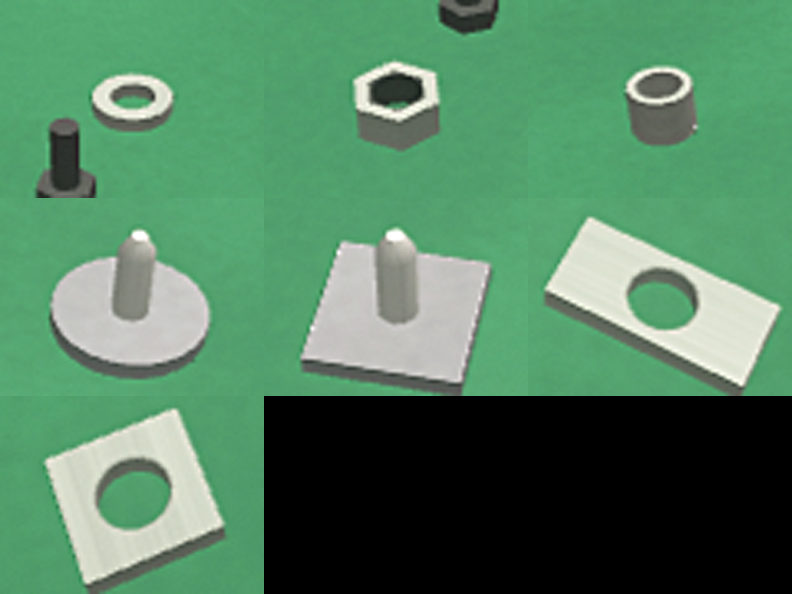

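Crops show clear silhouettes. I'll fit each model's convex silhouette (support function) in each view, with height free as a check.

```bash
cat > fit.py <<'E'
from h import *
from scipy.optimize import least_squares
def circ(r,n=48,z=0,ph=0):
    a=np.arange(n)*2*np.pi/n+ph; return np.c_[r*np.cos(a),r*np.sin(a),0*a+z]
def rect(a,b,z): return np.array([[sx*a/2,sy*b/2,z] for sx in(-1,1) for sy in(-1,1)])
def ext(f,h): return np.vstack([f(0),f(h)])
post=np.vstack([circ(.011,24,.056),circ(.004,24,.068)])
models={
'square_plate':(lambda h:ext(lambda z:rect(.06,.06,z),h),.012,1),
'round_washer':(lambda h:ext(lambda z:circ(.029,z=z),h),.012,0),
'hex_nut':(lambda h:ext(lambda z:circ(.025/np.cos(np.pi/6),6,z),h),.024,1),
'strap':(lambda h:ext(lambda z:rect(.096,.046,z),h),.012,1),
'sleeve':(lambda h:ext(lambda z:circ(.023,z=z),h),.036,0),
'post_round':(lambda h:np.vstack([ext(lambda z:circ(.046,z=z),.012),post+[0,0,h-.068]]),.068,0),
'post_square':(lambda h:np.vstack([ext(lambda z:rect(.084,.084,z),.012),post+[0,0,h-.068]]),.068,1)}
seed={'square_plate':((506,334),(237,420)),'round_washer':((158,209),(322,159)),'hex_nut':((264,274),(280,215)),'strap':((482,197),(398,372)),'sleeve':((154,321),(236,163)),'post_round':((327,163),(388,240)),'post_square':((385,268),(299,290))}
A=np.arange(72)*2*np.pi/72; D=np.c_[np.cos(A),np.sin(A)]
def support(p): return (p@D.T).max(0)
def obs(im,uv,s=4):
    u,v=uv; r=55
    x0,y0=max(u-r,0),max(v-r,0)
    cr=im[y0:v+r,x0:u+r].astype(np.float32)
    g=cr[...,1]-(cr[...,0]+cr[...,2])/2
    t=np.median(g[g>15])
    g=cv2.resize(g,None,fx=s,fy=s,interpolation=cv2.INTER_LINEAR)
    m=(g<t/2).astype(np.uint8)
    k,l,st,ce=cv2.connectedComponentsWithStats(m)
    H=(np.array([(v-y0),(u-x0)])*s).astype(int)
    best=min(range(1,k),key=lambda i: (st[i,4]<1500)*1e6+np.linalg.norm(ce[i]-H[::-1]))
    ys,xs=np.nonzero(l==best)
    return np.c_[(xs+.5)/s-.5+x0,(ys+.5)/s-.5+y0]
def pts(name,p):
    f,h,_=models[name]; P=f(p[3] if len(p)>3 else h)
    c,s=np.cos(p[2]),np.sin(p[2])
    return P@np.array([[c,-s,0],[s,c,0],[0,0,1]]).T+[p[0],p[1],0]
def fit(name,cams,obss,freeh=False,x0=None):
    h=models[name][1]; best=None
    for y in np.arange(0,180,15) if models[name][2] else [0]:
        s=[*x0,np.radians(y)]+([h] if freeh else [])
        fun=lambda p:np.concatenate([support(proj(c,pts(name,p)))-o for c,o in zip(cams,obss)])
        r=least_squares(fun,s,x_scale=[.01,.01,.2]+([.01] if freeh else []))
        if best is None or r.cost<best.cost: best=r
    return best.x,np.sqrt(2*best.cost/72/len(cams))
E
python3 - <<'E'
from fit import *
ct,cs=load("top"),load("side")
for n,(a,b) in seed.items():
    o=[support(obs(ct["image"],a)),support(obs(cs["image"],b))]
    x0=plane(ct,a,models[n][1]/2)[:2]
    out=[]
    for cams,ob,fh in(([ct],o[:1],0),([cs],o[1:],0),([ct,cs],o,1)):
        p,r=fit(n,cams,ob,fh,x0); q=p*1000; q[2]=np.degrees(p[2]); out.append((np.round(q,1).tolist(),round(r,2)))
    print(n,*out)
E
```

```text
square_plate ([351.2, -316.4, 17.1], np.float64(0.29)) ([351.1, -317.6, 107.1], np.float64(0.43)) ([351.0, -316.9, 107.0, 9.3], np.float64(0.17))
round_washer ([561.5, 310.0, 5.6], np.float64(0.48)) ([562.5, 309.8, 5.0], np.float64(0.43)) ([562.1, 310.8, -2.2, 8.9], np.float64(0.29))
hex_nut ([447.1, 111.3, 89.2], np.float64(0.41)) ([447.6, 110.3, 88.8], np.float64(0.32)) ([447.3, 111.5, 88.9, 21.9], np.float64(0.3))
strap ([593.8, -273.3, 142.1], np.float64(0.49)) ([593.9, -275.0, -38.4], np.float64(0.37)) ([594.3, -274.0, 141.7, 8.8], np.float64(0.28))
sleeve ([362.6, 300.8, -1.7], np.float64(0.5)) ([363.0, 300.0, -4.9], np.float64(0.42)) ([362.6, 301.6, -2.1, 32.8], np.float64(0.25))
post_round ([643.8, 4.1, -2.9], np.float64(0.15)) ([644.5, 3.1, -1.0], np.float64(0.17)) ([644.2, 3.8, -0.7, 67.4], np.float64(0.26))
post_square ([463.6, -97.8, 70.8], np.float64(0.38)) ([463.6, -99.1, 70.4], np.float64(0.51)) ([463.6, -98.2, 70.6, 66.7], np.float64(0.49))
```

Both views agree to about 1.5 mm and the heights come out 1–3 mm below nominal, which is mask shrinkage. I'll write a helper that works out the rows to type.

```bash
cat > go.py <<'E'
import sys,numpy as np
from h import ctrl
from scipy.spatial.transform import Rotation as Ro
# usage: go.py x y z [yaw]  mm/deg ; prints shift in tool axes (turn last), normalised, n rows
o=ctrl.get_obs(); R=Ro.from_euler('xyz',o['eef_rot']); p=np.array(o['ee_pos'])*1000
t=np.array([float(v) for v in sys.argv[1:4]])
print("t",round(o['time_s'],2),"pos",p.round(1),"rpy",np.degrees(o['eef_rot']).round(2),"w",round(o['grip_width']*1000,1),"F",np.round(o['force'],1),"q",np.degrees(o['qpos']).round(0))
d=R.inv().apply(t-p)
n=int(np.ceil(np.linalg.norm(d)/40)); print("shift total",(d/120).round(3),"rows",n,"each",(d/120/n).round(3))
if len(sys.argv)>4:
    T=Ro.from_euler('xyz',[np.pi,0,np.radians(float(sys.argv[4]))])
    rv=np.degrees((R.inv()*T).as_rotvec()); n=int(np.ceil(np.linalg.norm(rv)/7)); print("turn total",(rv/30).round(3),"rows",n,"each",(rv/30/n).round(3))
    d=T.inv().apply(t-p); n=int(np.ceil(np.linalg.norm(d)/40)); print("after-turn shift",(d/120).round(3),n,(d/120/n).round(3))
E
python3 go.py 460 60 220 107.1
```

```text
t 0.35 pos [212.5 507.2 302.5] rpy [-179.98   -0.    157.27] w 93.7 F [-0.2 -0.5 -0.8] q [63. 17. 87.  0. 76. -4.]
shift total [-3.342 -2.64   0.688] rows 13 each [-0.257 -0.203  0.053]
turn total [-0.     0.     1.672] rows 8 each [-0.     0.     0.209]
after-turn shift [-4.169  0.875  0.688] 13 [-0.321  0.067  0.053]
```

```bash
python3 -m pendant '[[0,0,0,0,0,0.209,-1],[0,0,0,0,0,0.209,-1],[0,0,0,0,0,0.209,-1],[0,0,0,0,0,0.209,-1],[0,0,0,0,0,0.209,-1],[0,0,0,0,0,0.209,-1],[0,0,0,0,0,0.209,-1],[0,0,0,0,0,0.209,-1]]'; python3 go.py 460 60 220 107.1
```

```text
time_s: 1.02
ee_pos: [0.2125, 0.5072, 0.3026]
eef_rot: [-3.142, 0.0, 1.864]
force: [0.8, 0.3, 1.4]
grip_width: 0.0941
t 1.02 pos [212.5 507.2 302.6] rpy [-1.8000e+02  1.0000e-02  1.0679e+02] w 94.1 F [0.8 0.3 1.4] q [63. 17. 87. -0. 76. 47.]
shift total [-4.164  0.897  0.689] rows 13 each [-0.32   0.069  0.053]
turn total [-0.    0.   -0.01] rows 1 each [-0.    0.   -0.01]
after-turn shift [-4.169  0.875  0.688] 13 [-0.321  0.067  0.053]
```

```bash
python3 -m pendant '[[-0.32,0.069,0.053,0,0,0,-1],[-0.32,0.069,0.053,0,0,0,-1],[-0.32,0.069,0.053,0,0,0,-1],[-0.32,0.069,0.053,0,0,0,-1],[-0.32,0.069,0.053,0,0,0,-1],[-0.32,0.069,0.053,0,0,0,-1],[-0.32,0.069,0.053,0,0,0,-1],[-0.32,0.069,0.053,0,0,0,-1],[-0.32,0.069,0.053,0,0,0,-1],[-0.32,0.069,0.053,0,0,0,-1]]'; python3 go.py 351 -317 200 107.1
```

```text
time_s: 1.85
ee_pos: [0.4051, 0.1628, 0.239]
eef_rot: [3.141, 0.0, 1.869]
force: [0.3, 0.4, -0.6]
grip_width: 0.0937
t 1.85 pos [405.1 162.8 239. ] rpy [179.96   0.   107.11] w 93.7 F [ 0.3  0.4 -0.6] q [ 17.   7. 109.  -0.  64.  -0.]
shift total [-3.688 -1.608  0.324] rows 13 each [-0.284 -0.124  0.025]
turn total [0.001 0.    0.   ] rows 1 each [0.001 0.    0.   ]
after-turn shift [-3.689 -1.607  0.325] 13 [-0.284 -0.124  0.025]
```

```bash
python3 -m pendant '[[-0.284,-0.124,0.025,0,0,0,-1],[-0.284,-0.124,0.025,0,0,0,-1],[-0.284,-0.124,0.025,0,0,0,-1],[-0.284,-0.124,0.025,0,0,0,-1],[-0.284,-0.124,0.025,0,0,0,-1],[-0.284,-0.124,0.025,0,0,0,-1],[-0.284,-0.124,0.025,0,0,0,-1],[-0.284,-0.124,0.025,0,0,0,-1],[-0.284,-0.124,0.025,0,0,0,-1],[-0.284,-0.124,0.025,0,0,0,-1]]';python3 -m pendant '[[-0.284,-0.124,0.025,0,0,0,-1],[-0.284,-0.124,0.025,0,0,0,-1],[-0.284,-0.124,0.025,0,0,0,-1],[0,0,0,0,0,0,-1]]'; python3 go.py 351 -317 99 107.1
python3 - <<'E'
from h import *
c=load("wrist"); cv2.imwrite("pics/w1.png",c["image"][:,:,::-1])
E
```

```text
time_s: 2.68
ee_pos: [0.362, -0.2068, 0.2091]
eef_rot: [3.141, 0.001, 1.869]
force: [0.9, 0.7, 0.7]
grip_width: 0.0939
time_s: 3.02
ee_pos: [0.349, -0.3203, 0.1996]
eef_rot: [-3.141, 0.001, 1.866]
force: [0.4, -0.0, -0.5]
grip_width: 0.0938
t 3.02 pos [ 349.  -320.3  199.6] rpy [-1.7999e+02  5.0000e-02  1.0690e+02] w 93.8 F [ 0.4 -0.  -0.5] q [-47.  14. 106.  -0.  60. -64.]
shift total [0.022 0.024 0.839] rows 3 each [0.007 0.008 0.28 ]
turn total [-0.     0.002 -0.007] rows 1 each [-0.     0.002 -0.007]
after-turn shift [0.022 0.024 0.839] 3 [0.007 0.008 0.28 ]
```

View pics/w1.png

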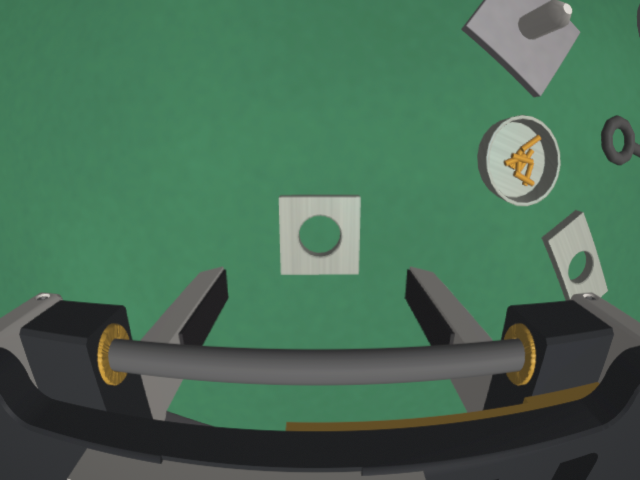

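The wrist picture shows the plate centred between the fingers and square to them, hole at (320,236). I'll cross-check with the wrist calibration.

```bash
cat >> h.py <<'E'
def wplane(c,uv,z):
    n=cv2.fisheye.undistortPoints(np.array([[uv]],float),c["mtx"],np.zeros(4)).ravel()
    R=cv2.Rodrigues(c["rvec"])[0]; o=-R.T@c["tvec"]; d=R.T@np.array([n[0],n[1],1.]); return o+d*(z-o[2])/d[2]
E
python3 -c "
from h import *
c=load('wrist'); print(wplane(c,(320,235),.012), wplane(c,(547,27),.012))"; python3 go.py 351 -317 101
```

```text
[ 0.3504779  -0.31242831  0.012     ] [ 0.48027032 -0.08552214  0.012     ]
t 3.12 pos [ 349.6 -316.4  199.6] rpy [-1.7998e+02 -5.0000e-02  1.0698e+02] w 94.2 F [-0.7 -0.3 -0.3] q [-47.  14. 106.   0.  60. -64.]
shift total [-0.009  0.01   0.822] rows 3 each [-0.003  0.003  0.274]
```

```bash
python3 -c "
from h import *
c=load('wrist'); im=c['image']; hsv=cv2.cvtColor(im,cv2.COLOR_RGB2HSV)
m=((hsv[...,1]<60)&(hsv[...,2]>95)).astype(np.uint8); m[:,:250]=0;m[:,400:]=0;m[:170]=0;m[290:]=0
k=max(cv2.findContours(m,0,1)[0],key=cv2.contourArea)
b=cv2.minAreaRect(k); print(b); 
for q in cv2.boxPoints(b): print(wplane(c,q,.012))
print('centre',wplane(c,b[0],.012))"; python3 go.py 351 -317 101
```

```text
((317.0, 239.5), (79.0, 82.0), 90.0)
[ 0.31203419 -0.29496915  0.012     ]
[ 0.36968832 -0.2773644   0.012     ]
[ 0.38931946 -0.33581454  0.012     ]
[ 0.32843876 -0.35439052  0.012     ]
centre [ 0.34961259 -0.3148205   0.012     ]
t 3.17 pos [ 349.9 -315.5  199.8] rpy [-1.7999e+02 -4.0000e-02  1.0706e+02] w 94.4 F [-0.1  0.4  0.4] q [-47.  14. 106.   0.  60. -64.]
shift total [-0.015  0.006  0.823] rows 3 each [-0.005  0.002  0.274]
```

```bash
python3 -m pendant '[[-0.003,0.006,0.24,0,0,0,-1],[0,0,0.24,0,0,0,-1],[0,0,0.2,0,0,0,-1],[0,0,0.14,0,0,0,-1],[0,0,0,0,0,0,-1]]' 40; python3 go.py 351 -316 99.5
```

```text
time_s: 3.58
ee_pos: [0.3504, -0.3138, 0.0992]
eef_rot: [-3.14, -0.004, 1.871]
force: [0.3, -0.2, -0.5]
grip_width: 0.0944
t 3.58 pos [ 350.4 -313.8   99.2] rpy [-179.88   -0.24  107.2 ] w 94.4 F [ 0.3 -0.2 -0.5] q [-46.  24. 109.   0.  47. -64.]
shift total [-0.019 -0.    -0.003] rows 1 each [-0.019 -0.    -0.003]
```

```bash
python3 -m pendant '[[-0.012,0,0,0,0,0,-1],[0,0,0,0,0,0,1],[0,0,0,0,0,0,1],[0,0,0,0,0,0,1],[0,0,0,0,0,0,1],[0,0,0,0,0,0,1],[0,0,0,0,0,0,1]]' 40; python3 go.py 351 -316 99.5
```

```text
time_s: 4.17
ee_pos: [0.3513, -0.3173, 0.102]
eef_rot: [3.141, 0.0, 1.869]
force: [-0.8, 1.1, 3.3]
grip_width: 0.0592
t 4.17 pos [ 351.3 -317.3  102. ] rpy [1.7999e+02 3.0000e-02 1.0710e+02] w 59.2 F [-0.8  1.1  3.3] q [-47.  24. 109.  -0.  47. -64.]
shift total [0.011 0.001 0.021] rows 1 each [0.011 0.001 0.021]
```

Gripped at 59 mm (plate is 60). Lifting.

```bash
python3 -m pendant '[[0,0,-0.1,0,0,0,1],[0,0,-0.3,0,0,0,1],[0,0,-0.3,0,0,0,1],[0,0,-0.3,0,0,0,1],[0,0,0,0,0,0,1],[0,0,0,0,0,0,1],[0,0,0,0,0,0,1]]'; python3 go.py 644 3.5 220
```

```text
time_s: 4.75
ee_pos: [0.3509, -0.3169, 0.2205]
eef_rot: [-3.141, -0.001, 1.869]
force: [-1.1, 0.0, -2.9]
grip_width: 0.0592
t 4.75 pos [ 350.9 -316.9  220.5] rpy [-1.7996e+02 -8.0000e-02  1.0710e+02] w 59.2 F [-1.1  0.  -2.9] q [-47.  13. 105.  -0.  63. -64.]
shift total [1.834 3.12  0.005] rows 11 each [0.167 0.284 0.   ]
```

```bash
python3 -m pendant '[[0.165,0.28,0,0,0,0,1],[0.165,0.28,0,0,0,0,1],[0.165,0.28,0,0,0,0,1],[0.165,0.28,0,0,0,0,1],[0.165,0.28,0,0,0,0,1],[0.165,0.28,0,0,0,0,1],[0.165,0.28,0,0,0,0,1],[0.165,0.28,0,0,0,0,1],[0.165,0.28,0,0,0,0,1],[0.165,0.28,0,0,0,0,1]]';python3 -m pendant '[[0.1,0.2,0,0,0,0,1],[0.084,0.12,0,0,0,0,1],[0,0,0,0,0,0,1],[0,0,0,0,0,0,1],[0,0,0,0,0,0,1],[0,0,0,0,0,0,1]]'; python3 go.py 644 3.5 150 107.1
python3 - <<'E'
from h import *
for n in("side","wrist"):
  c=load(n); cv2.imwrite(f"pics/b_{n}.png",c["image"][:,:,::-1])
E
```

```text
time_s: 5.58
ee_pos: [0.6147, -0.0274, 0.2189]
eef_rot: [-3.138, -0.002, 1.869]
force: [-0.8, -0.9, -1.8]
grip_width: 0.0596
time_s: 6.08
ee_pos: [0.6438, 0.0024, 0.2208]
eef_rot: [-3.14, -0.0, 1.868]
force: [-0.7, -0.8, -2.2]
grip_width: 0.0595
t 6.08 pos [643.8   2.4 220.8] rpy [-1.7992e+02 -2.0000e-02  1.0705e+02] w 59.5 F [-0.7 -0.8 -2.2] q [ -3.  33.  75.  -0.  71. -20.]
shift total [0.008 0.005 0.59 ] rows 2 each [0.004 0.002 0.295]
turn total [-0.003 -0.001 -0.002] rows 1 each [-0.003 -0.001 -0.002]
after-turn shift [0.008 0.004 0.59 ] 2 [0.004 0.002 0.295]
```

View pics/b_side.png

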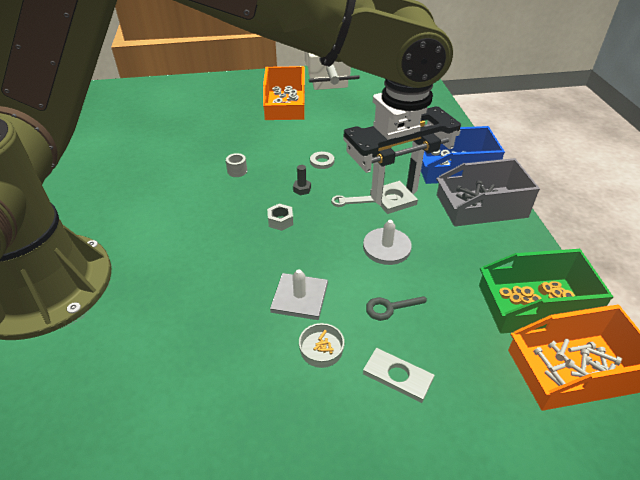

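View pics/b_wrist.png

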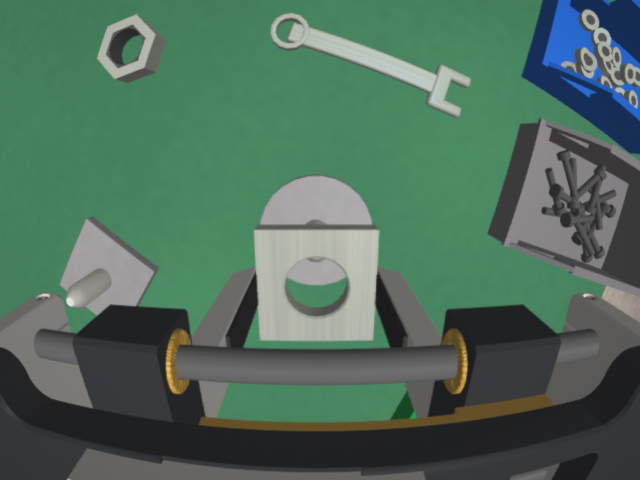

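The side view shows the plate level above the post, hole near (395,195). I'll descend to just above the post top and check.

```bash
python3 -m pendant '[[0.008,0.005,0.2,0,0,0,1],[0,0,0.17,0,0,0,1],[0,0,0,0,0,0,1],[0,0,0,0,0,0,1],[0,0,0,0,0,0,1]]'; python3 go.py 644 3.5 114 
python3 - <<'E'
from h import *
n="side"
c=load(n); cv2.imwrite(f"pics/c_{n}.png",cv2.resize(c["image"][120:270,300:500,::-1],None,fx=4,fy=4))
for z in (.076,.088): print(proj(c,[.6443,.0037,z]),(proj(c,[.6443,.0037,z])-[300,120])*4)
E
```

```text
time_s: 6.6
ee_pos: [0.645, 0.004, 0.1787]
eef_rot: [3.14, 0.001, 1.869]
force: [-0.0, 0.5, -2.2]
grip_width: 0.0592
t 6.6 pos [645.    4.  178.7] rpy [1.7991e+02 3.0000e-02 1.0708e+02] w 59.2 F [-0.   0.5 -2.2] q [ -3.  36.  77.  -0.  67. -20.]
shift total [-0.001 -0.01   0.539] rows 2 each [-0.001 -0.005  0.27 ]
[[390.09804937 217.13327242]] [[360.39219747 388.53308969]]
[[390.74030572 212.08327893]] [[362.96122288 368.33311571]]
```

View pics/c_side.png

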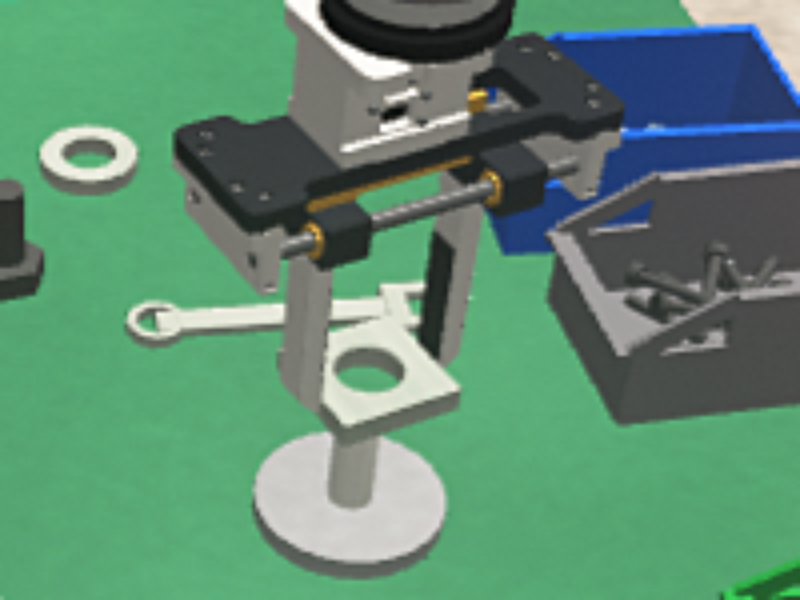

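The hole (369,371 in the crop) is about 1.5 px right of predicted (363,368). I'll nudge about 1 mm and lower slowly.

```bash
python3 -m pendant '[[0,-0.015,0.06,0,0,0,1],[0,0,0.08,0,0,0,1],[0,0,0.08,0,0,0,1],[0,0,0.08,0,0,0,1],[0,0,0.08,0,0,0,1],[0,0,0.08,0,0,0,1],[0,0,0.04,0,0,0,1],[0,0,0,0,0,0,1],[0,0,0,0,0,0,1]]'; python3 go.py 644 3.5 114
```

```text
time_s: 7.4
ee_pos: [0.643, 0.0038, 0.1171]
eef_rot: [-3.141, -0.0, 1.869]
force: [-0.7, 1.2, -1.8]
grip_width: 0.0591
t 7.4 pos [643.    3.8 117.1] rpy [-1.7998e+02 -1.0000e-02  1.0711e+02] w 59.1 F [-0.7  1.2 -1.8] q [ -3.  40.  79.  -0.  61. -20.]
shift total [-0.005  0.007  0.026] rows 1 each [-0.005  0.007  0.026]
```

```bash
python3 -m pendant '[[0,0,0.015,0,0,0,1],[0,0,0.01,0,0,0,1],[0,0,0,0,0,0,1],[0,0,0,0,0,0,1]]'; python3 go.py 644 3.5 114
```

```text
time_s: 7.73
ee_pos: [0.643, 0.0038, 0.1145]
eef_rot: [3.141, 0.0, 1.869]
force: [0.0, 0.1, -2.7]
grip_width: 0.0593
t 7.73 pos [643.    3.8 114.5] rpy [1.7998e+02 1.0000e-02 1.0711e+02] w 59.3 F [ 0.   0.1 -2.7] q [ -3.  40.  80.  -0.  60. -20.]
shift total [-0.005  0.007  0.004] rows 1 each [-0.005  0.007  0.004]
```

```bash
python3 -m pendant '[[0,0,0.004,0,0,0,1],[0,0,0,0,0,0,-1],[0,0,0,0,0,0,-1],[0,0,0,0,0,0,-1],[0,0,0,0,0,0,-1],[0,0,0,0,0,0,-1],[0,0,-0.3,0,0,0,-1],[0,0,-0.3,0,0,0,-1],[0,0,-0.3,0,0,0,-1],[0,0,0,0,0,0,-1]]'; python3 go.py 562 310 200
python3 - <<'E'
from h import *
for n in("side",):
  c=load(n); cv2.imwrite(f"pics/d_{n}.png",cv2.resize(c["image"][150:300,300:500,::-1],None,fx=4,fy=4))
E
```

```text
time_s: 8.57
ee_pos: [0.6447, 0.0037, 0.2297]
eef_rot: [3.131, 0.004, 1.869]
force: [0.7, -1.0, 0.2]
grip_width: 0.0945
t 8.57 pos [644.7   3.7 229.7] rpy [179.42   0.21 107.1 ] w 94.5 F [ 0.7 -1.   0.2] q [ -3.  33.  75.   0.  72. -20.]
shift total [2.643 0.09  0.239] rows 8 each [0.33  0.011 0.03 ]
```

View pics/d_side.png

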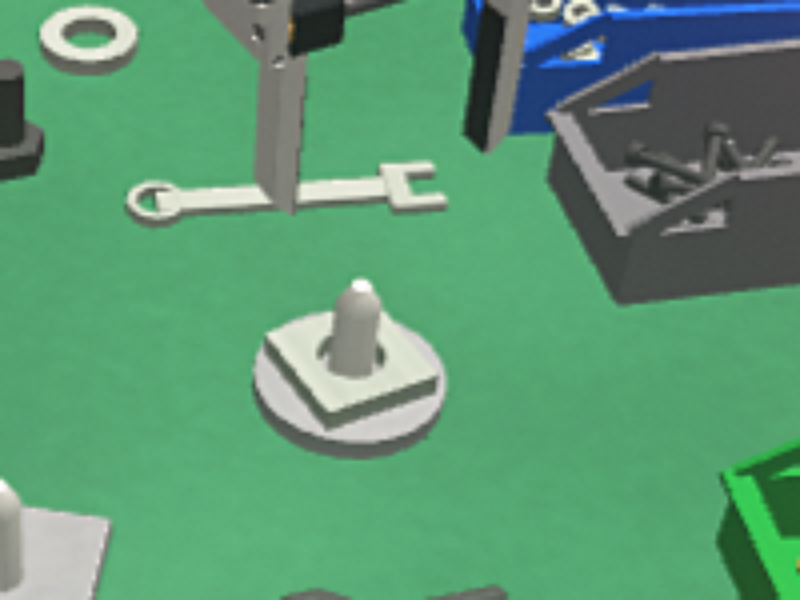

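The plate lies flat over the round foot with the post through its hole (crop 355,355). On to the washer.

```bash
python3 -m pendant '[[0.32,0.011,0.03,0,0,0,-1],[0.32,0.011,0.03,0,0,0,-1],[0.32,0.011,0.03,0,0,0,-1],[0.32,0.011,0.03,0,0,0,-1],[0.32,0.011,0.03,0,0,0,-1],[0.32,0.011,0.03,0,0,0,-1],[0.32,0.011,0.03,0,0,0,-1],[0.27,0.011,0.03,0,0,0,-1],[0.13,0,0,0,0,0,-1],[0,0,0,0,0,0,-1]]'; python3 -m pendant '[[0,0,0,0,0,0,-1],[0,0,0,0,0,0,-1],[0,0,0,0,0,0,-1]]'; python3 go.py 562 310 102
python3 -c "
from h import *
c=load('wrist'); im=c['image']; cv2.imwrite('pics/w2.png',im[:,:,::-1]);hsv=cv2.cvtColor(im,cv2.COLOR_RGB2HSV)
m=((hsv[...,1]<60)&(hsv[...,2]>95)).astype(np.uint8); m[:,:250]=0;m[:,400:]=0;m[:170]=0;m[290:]=0
k=max(cv2.findContours(m,0,1)[0],key=cv2.contourArea)
b=cv2.minAreaRect(k); print(b); print('centre',wplane(c,b[0],.012))"
```

```text
time_s: 9.45
ee_pos: [0.5584, 0.3123, 0.1916]
eef_rot: [-3.14, 0.0, 1.873]
force: [0.4, 0.6, -0.0]
grip_width: 0.0939
time_s: 9.7
ee_pos: [0.5605, 0.3082, 0.1929]
eef_rot: [-3.141, 0.0, 1.868]
force: [-0.2, -0.2, -1.2]
grip_width: 0.0939
t 9.7 pos [560.5 308.2 192.9] rpy [-1.7999e+02  1.0000e-02  1.0701e+02] w 93.9 F [-0.2 -0.2 -1.2] q [26. 34. 78. -0. 68.  9.]
shift total [0.01  0.017 0.757] rows 3 each [0.003 0.006 0.252]
((317.5, 239.0), (76.0, 77.0), 90.0)
centre [0.56027114 0.3118283  0.012     ]
```

View pics/w2.png

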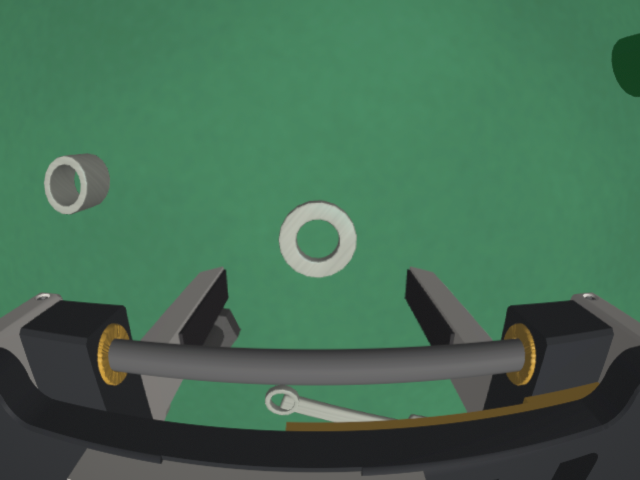

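The washer sits at (317,239), centred between the fingers, and the wrist estimate (560.3,311.8) agrees. Descending and closing.

```bash
python3 -m pendant '[[0.018,0.01,0.25,0,0,0,-1],[0,0,0.25,0,0,0,-1],[0,0,0.17,0,0,0,-1],[0,0,0.07,0,0,0,-1],[0,0,0,0,0,0,-1],[0,0,0,0,0,0,-1],[0,0,0,0,0,0,-1]]'; python3 go.py 561.5 310.8 102
```

```text
time_s: 10.33
ee_pos: [0.5611, 0.3121, 0.106]
eef_rot: [3.139, -0.0, 1.869]
force: [0.1, 0.1, -0.1]
grip_width: 0.0941
t 10.33 pos [561.1 312.1 106. ] rpy [ 1.7986e+02 -2.0000e-02  1.0708e+02] w 94.1 F [ 0.1  0.1 -0.1] q [26. 41. 80. -0. 59.  9.]
shift total [-0.011 -0.     0.033] rows 1 each [-0.011 -0.     0.033]
```

```bash
python3 -m pendant '[[0,0,0.01,0,0,0,1],[0,0,0,0,0,0,1],[0,0,0,0,0,0,1],[0,0,0,0,0,0,1],[0,0,0,0,0,0,1],[0,0,0,0,0,0,1],[0,0,0,0,0,0,1]]'; python3 go.py 561.5 310.8 102
```

```text
time_s: 10.92
ee_pos: [0.5604, 0.3121, 0.1031]
eef_rot: [3.142, 0.0, 1.869]
force: [0.7, -0.2, 1.3]
grip_width: 0.056
t 10.92 pos [560.4 312.1 103.1] rpy [180.     0.   107.11] w 56.0 F [ 0.7 -0.2  1.3] q [26. 41. 80. -0. 59.  9.]
shift total [-0.013  0.006  0.009] rows 1 each [-0.013  0.006  0.009]
```

```bash
python3 -m pendant '[[0,0,-0.1,0,0,0,1],[0,0,-0.3,0,0,0,1],[0,0,-0.3,0,0,0,1],[0,0,-0.27,0,0,0,1],[0,0,0,0,0,0,1],[0,0,0,0,0,0,1],[0,0,0,0,0,0,1]]'; python3 go.py 643.5 4 220
python3 -c "
from h import *
c=load('wrist'); cv2.imwrite('pics/w3.png',c['image'][:,:,::-1])
c=load('side'); cv2.imwrite('pics/s3.png',cv2.resize(c['image'][60:210,230:430,::-1],None,fx=4,fy=4))"
```

```text
time_s: 11.5
ee_pos: [0.56, 0.3119, 0.2188]
eef_rot: [-3.141, 0.0, 1.869]
force: [-0.1, 0.3, -2.5]
grip_width: 0.056
t 11.5 pos [560.  311.9 218.8] rpy [-1.7994e+02  1.0000e-02  1.0711e+02] w 56.0 F [-0.1  0.3 -2.5] q [26. 33. 76. -0. 71.  9.]
shift total [-2.657 -0.09  -0.009] rows 8 each [-0.332 -0.011 -0.001]
```

View pics/w3.png

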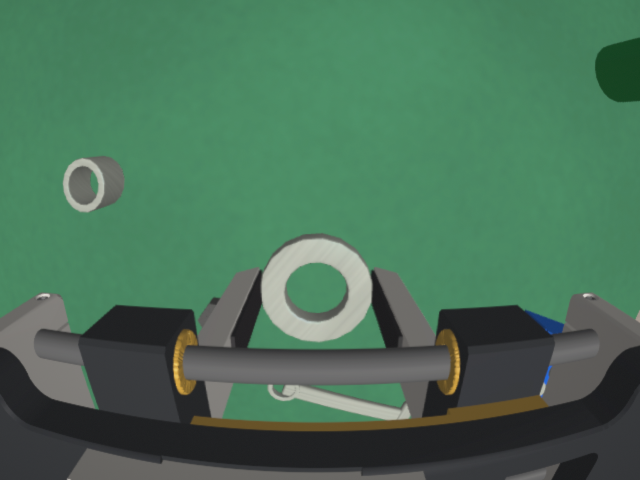

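View pics/s3.png

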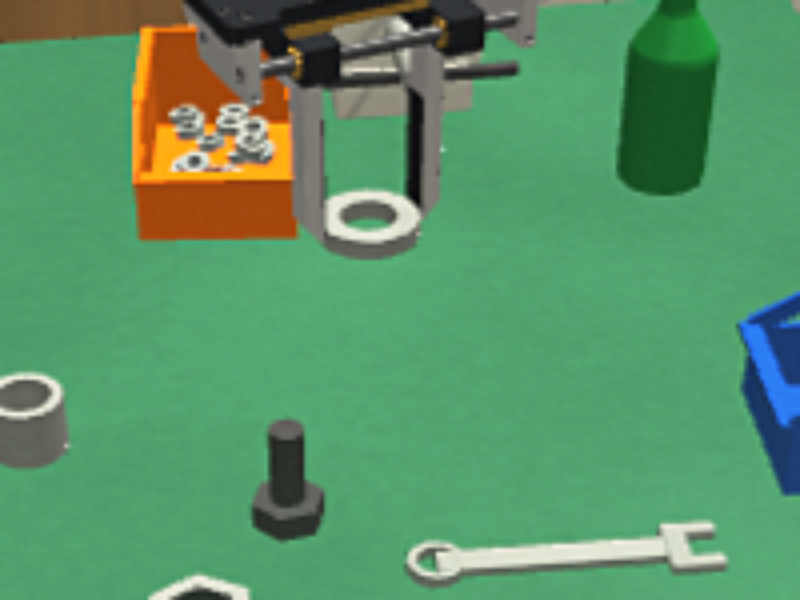

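Washer held level, centred at (317,288). Moving to the round post, and measuring the hole's offset from the TCP.

```bash
python3 -c "
from h import *
c=load('wrist'); print(wplane(c,(317,288),.1277)*1000)"; python3 -m pendant '[[-0.3,-0.011,0,0,0,0,1],[-0.32,-0.011,0,0,0,0,1],[-0.32,-0.011,0,0,0,0,1],[-0.32,-0.011,0,0,0,0,1],[-0.32,-0.011,0,0,0,0,1],[-0.32,-0.011,0,0,0,0,1],[-0.32,-0.011,0,0,0,0,1],[-0.28,-0.011,0,0,0,0,1],[-0.16,0,0,0,0,0,1],[0,0,0,0,0,0,1]]';python3 -m pendant '[[0,0,0,0,0,0,1],[0,0,0,0,0,0,1],[0,0,0,0,0,0,1]]'; python3 go.py 643.5 4 180
```

```text
[559.63662316 313.32622324 127.7       ]
time_s: 12.48
ee_pos: [0.6446, -0.0, 0.2181]
eef_rot: [-3.14, -0.0, 1.865]
force: [-1.0, -0.5, -1.2]
grip_width: 0.0557
time_s: 12.73
ee_pos: [0.6439, 0.0052, 0.219]
eef_rot: [-3.141, -0.0, 1.871]
force: [0.4, 0.1, -1.7]
grip_width: 0.0557
t 12.73 pos [643.9   5.2 219. ] rpy [-1.7996e+02 -2.0000e-02  1.0718e+02] w 55.7 F [ 0.4  0.1 -1.7] q [ -3.  33.  76.   0.  71. -20.]
shift total [-0.008 -0.006  0.325] rows 1 each [-0.008 -0.006  0.325]
```

```bash
python3 -m pendant '[[-0.01,-0.005,0.16,0,0,0,1],[0,0,0.16,0,0,0,1],[0,0,0.08,0,0,0,1],[0,0,0.08,0,0,0,1],[0,0,0.08,0,0,0,1],[0,0,0.08,0,0,0,1],[0,0,0.08,0,0,0,1],[0,0,0.02,0,0,0,1],[0,0,0,0,0,0,1],[0,0,0,0,0,0,1]]'; python3 go.py 643.5 4 127
python3 -c "
from h import *
c=load('side'); cv2.imwrite('pics/s4.png',cv2.resize(c['image'][150:300,300:500,::-1],None,fx=4,fy=4))"
```

```text
time_s: 13.57
ee_pos: [0.6441, 0.0025, 0.1309]
eef_rot: [3.141, 0.0, 1.869]
force: [-0.9, 0.6, -1.4]
grip_width: 0.0562
t 13.57 pos [644.1   2.5 130.9] rpy [1.7998e+02 1.0000e-02 1.0710e+02] w 56.2 F [-0.9  0.6 -1.4] q [ -3.  39.  79.  -0.  62. -20.]
shift total [ 0.013 -0.001  0.032] rows 1 each [ 0.013 -0.001  0.032]
```

View pics/s4.png

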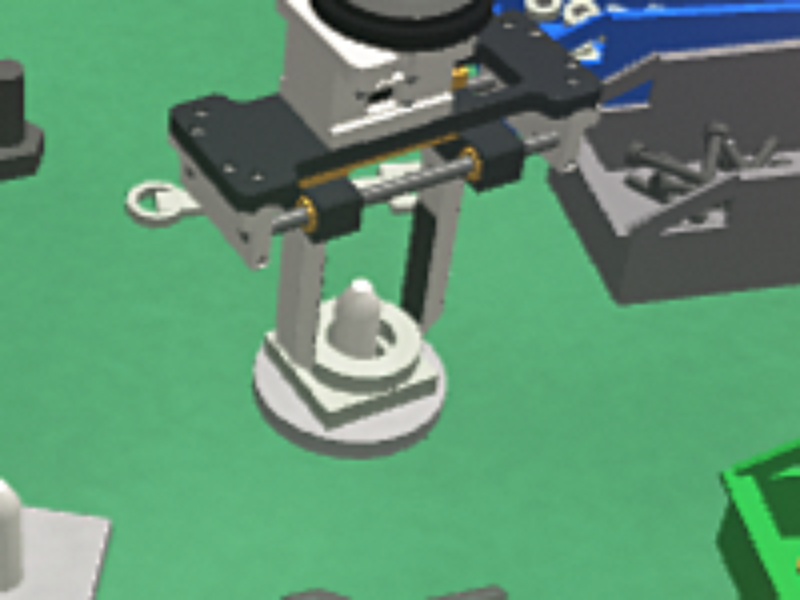

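The washer is threaded on the post (crop 365,335). Lowering the last few mm and releasing.

```bash
python3 -m pendant '[[0.005,0,0.015,0,0,0,1],[0,0,0.012,0,0,0,1],[0,0,0.005,0,0,0,1],[0,0,0,0,0,0,1],[0,0,0,0,0,0,1]]';python3 go.py 643.5 4 127; python3 -m pendant '[[0,0,0,0,0,0,-1],[0,0,0,0,0,0,-1],[0,0,0,0,0,0,-1],[0,0,0,0,0,0,-1],[0,0,0,0,0,0,-1],[0,0,-0.3,0,0,0,-1],[0,0,-0.3,0,0,0,-1],[0,0,-0.3,0,0,0,-1],[0,0,0,0,0,0,-1]]'; python3 go.py 447.3 111 200 149
```

```text
time_s: 14.03
ee_pos: [0.6439, 0.0032, 0.1271]
eef_rot: [3.141, 0.0, 1.869]
force: [-1.2, -0.2, 2.6]
grip_width: 0.0559
t 14.03 pos [643.9   3.2 127.1] rpy [179.98   0.   107.1 ] w 55.9 F [-1.2 -0.2  2.6] q [ -3.  39.  79.   0.  62. -20.]
shift total [ 0.007 -0.001  0.001] rows 1 each [ 0.007 -0.001  0.001]
time_s: 14.78
ee_pos: [0.6454, 0.0031, 0.2426]
eef_rot: [3.131, 0.004, 1.869]
force: [1.1, -0.5, 1.1]
grip_width: 0.094
t 14.78 pos [645.4   3.1 242.6] rpy [179.42   0.21 107.11] w 94.0 F [ 1.1 -0.5  1.1] q [ -3.  32.  74.  -0.  73. -20.]
shift total [ 1.346 -1.317  0.337] rows 6 each [ 0.224 -0.219  0.056]
turn total [ 0.016  0.014 -1.396] rows 6 each [ 0.003  0.002 -0.233]
after-turn shift [ 1.878 -0.08   0.355] 6 [ 0.313 -0.013  0.059]
```

```bash
python3 -m pendant '[[0,0,0,0,0,0.2,-1],[0,0,0,0,0,0.2,-1],[0,0,0,0,0,0.2,-1],[0,0,0,0,0,0,-1],[0,0,0,0,0,0,-1]]'; python3 go.py 447.3 111 210 89
```

```text
time_s: 15.2
ee_pos: [0.6438, 0.0032, 0.2345]
eef_rot: [-3.141, 0.0, 1.558]
force: [0.7, -0.2, 0.2]
grip_width: 0.0939
t 15.2 pos [643.8   3.2 234.5] rpy [-179.99    0.     89.29] w 93.9 F [ 0.7 -0.2  0.2] q [-3. 32. 75. -0. 73. -2.]
shift total [ 0.878 -1.648  0.205] rows 6 each [ 0.146 -0.275  0.034]
turn total [-0.    0.    0.01] rows 1 each [-0.    0.    0.01]
after-turn shift [ 0.87  -1.653  0.204] 6 [ 0.145 -0.275  0.034]
```

```bash
python3 -m pendant '[[0.14,-0.27,0.034,0,0,0.01,-1],[0.145,-0.275,0.034,0,0,0,-1],[0.145,-0.275,0.034,0,0,0,-1],[0.145,-0.275,0.034,0,0,0,-1],[0.145,-0.275,0.034,0,0,0,-1],[0.1,-0.2,0.034,0,0,0,-1],[0.05,-0.083,0,0,0,0,-1],[0,0,0,0,0,0,-1],[0,0,0,0,0,0,-1],[0,0,0,0,0,0,-1]]'; python3 go.py 447.3 111 107 89
python3 -c "
from h import *
c=load('wrist'); im=c['image']; cv2.imwrite('pics/w5.png',im[:,:,::-1]);hsv=cv2.cvtColor(im,cv2.COLOR_RGB2HSV)
m=((hsv[...,1]<60)&(hsv[...,2]>145)).astype(np.uint8); m[:,:250]=0;m[:,400:]=0;m[:170]=0;m[290:]=0
k=max(cv2.findContours(m,0,1)[0],key=cv2.contourArea)
b=cv2.minAreaRect(k); print(b); print('centre',wplane(c,b[0],.024))"
```

```text
time_s: 16.03
ee_pos: [0.4488, 0.1111, 0.2106]
eef_rot: [3.141, -0.0, 1.551]
force: [0.1, 0.5, 0.1]
grip_width: 0.0939
t 16.03 pos [448.8 111.1 210.6] rpy [179.94  -0.    88.84] w 93.9 F [0.1 0.5 0.1] q [  9.  12. 107.  -0.  61.  11.]
shift total [-0.001 -0.013  0.863] rows 3 each [-0.    -0.004  0.288]
turn total [ 0.002 -0.    -0.005] rows 1 each [ 0.002 -0.    -0.005]
after-turn shift [-0.001 -0.012  0.863] 3 [-0.    -0.004  0.288]
((312.5, 240.5), (73.0, 67.0), 90.0)
centre [0.44594862 0.11197899 0.024     ]
```

View pics/w5.png

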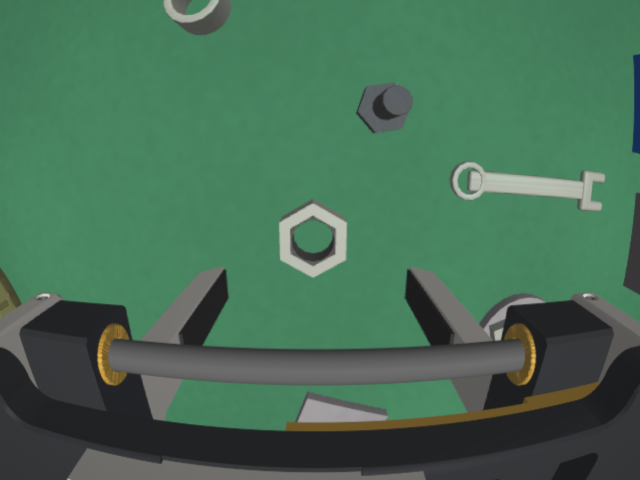

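The nut at (312,240) has its flats facing the fingers. Descending and closing.

```bash
python3 -m pendant '[[0.002,-0.015,0.27,0,0,0,-1],[0,0,0.27,0,0,0,-1],[0,0,0.2,0,0,0,-1],[0,0,0.13,0,0,0,-1],[0,0,0,0,0,0,1],[0,0,0,0,0,0,1],[0,0,0,0,0,0,1],[0,0,0,0,0,0,1],[0,0,0,0,0,0,1],[0,0,0,0,0,0,1]]'; python3 -m pendant '[[0,0,0,0,0,0,1],[0,0,0,0,0,0,1]]';python3 go.py 447 111.5 104 89
```

```text
time_s: 16.92
ee_pos: [0.4461, 0.1118, 0.1066]
eef_rot: [3.14, -0.0, 1.55]
force: [0.6, 0.0, -0.5]
grip_width: 0.0578
time_s: 17.08
ee_pos: [0.446, 0.1118, 0.1063]
eef_rot: [3.141, -0.0, 1.55]
force: [0.1, 0.1, 4.7]
grip_width: 0.0497
t 17.08 pos [446.  111.8 106.3] rpy [ 1.7995e+02 -1.0000e-02  8.8810e+01] w 49.7 F [0.1 0.1 4.7] q [ 10.  22. 111.  -0.  47.  11.]
shift total [-0.003  0.009  0.019] rows 1 each [-0.003  0.009  0.019]
turn total [ 0.002 -0.    -0.006] rows 1 each [ 0.002 -0.    -0.006]
after-turn shift [-0.003  0.009  0.019] 1 [-0.003  0.009  0.019]
```

```bash
python3 -m pendant '[[0,0,0,0,0,0,1],[0,0,0,0,0,0,1],[0,0,-0.1,0,0,0,1],[0,0,-0.3,0,0,0,1],[0,0,-0.3,0,0,0,1],[0,0,-0.3,0,0,0,1],[0,0,0,0,0,0,1],[0,0,0,0,0,0,1]]';python3 go.py 643.5 4 225 89
python3 -c "
from h import *
c=load('wrist'); cv2.imwrite('pics/w6.png',c['image'][:,:,::-1])"
```

```text
time_s: 17.75
ee_pos: [0.446, 0.1119, 0.2269]
eef_rot: [3.139, -0.001, 1.55]
force: [0.0, 0.5, -3.3]
grip_width: 0.0494
t 17.75 pos [446.  111.9 226.9] rpy [ 1.7983e+02 -3.0000e-02  8.8810e+01] w 49.4 F [ 0.   0.5 -3.3] q [ 10.  10. 106.   0.  63.  11.]
shift total [-0.864  1.664  0.021] rows 6 each [-0.144  0.277  0.003]
turn total [ 0.006 -0.001 -0.006] rows 1 each [ 0.006 -0.001 -0.006]
after-turn shift [-0.87   1.661  0.016] 6 [-0.145  0.277  0.003]
```

View pics/w6.png

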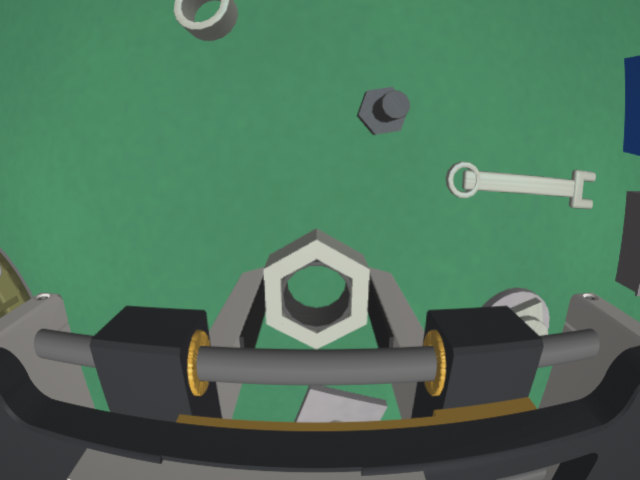

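The nut is held square at (317,293). Moving to the round post.

```bash
python3 -m pendant '[[-0.12,0.24,0,0,0,0,1],[-0.14,0.27,0,0,0,0,1],[-0.14,0.27,0,0,0,0,1],[-0.14,0.27,0,0,0,0,1],[-0.14,0.27,0,0,0,0,1],[-0.12,0.22,0,0,0,0,1],[-0.064,0.124,0,0,0,0,1],[0,0,0,0,0,0,1],[0,0,0,0,0,0,1],[0,0,0,0,0,0,1]]';python3 go.py 643.5 4 142.3
python3 -c "
from h import *
c=load('side'); cv2.imwrite('pics/s6.png',cv2.resize(c['image'][100:250,300:500,::-1],None,fx=4,fy=4)); print((proj(c,[[.6443,.0037,.121],[.6443,.0037,.145]])-[300,100])*4)"
```

```text
time_s: 18.63
ee_pos: [0.6424, 0.0044, 0.224]
eef_rot: [-3.139, -0.0, 1.55]
force: [-0.7, -0.6, -1.5]
grip_width: 0.0496
t 18.63 pos [642.4   4.4 224. ] rpy [-1.7983e+02 -1.0000e-02  8.8820e+01] w 49.6 F [-0.7 -0.6 -1.5] q [-3. 33. 76.  0. 72. -2.]
shift total [-0.003  0.011  0.681] rows 3 each [-0.001  0.004  0.227]
[[370.27576304 390.81966313]
 [375.83818171 347.08295585]]
```

View pics/s6.png

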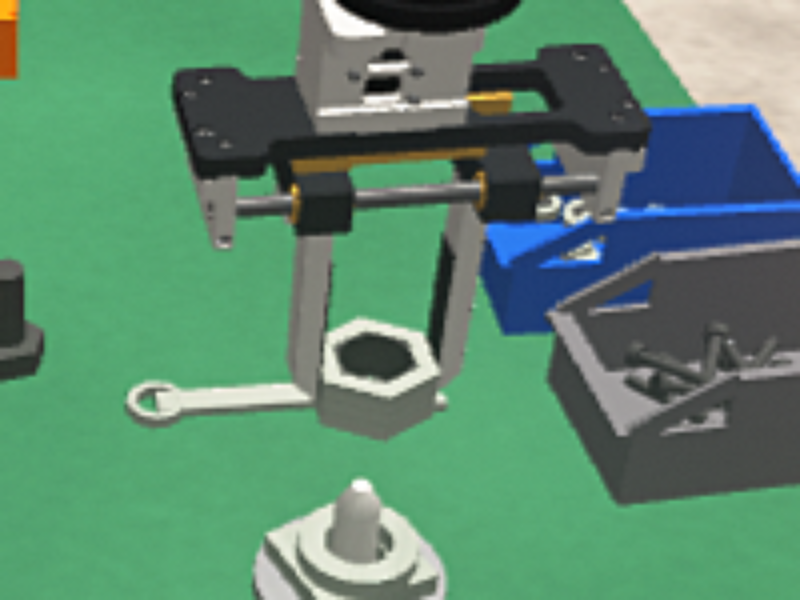

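Nut top centre (380,355) against a predicted (375,352), which is within about 1 px. Lowering.

```bash
python3 -m pendant '[[0,0.004,0.15,0,0,0,1],[0,0,0.1,0,0,0,1],[0,0,0.08,0,0,0,1],[0,0,0.08,0,0,0,1],[0,0,0.08,0,0,0,1],[0,0,0.08,0,0,0,1],[0,0,0.07,0,0,0,1],[0,0,0.01,0,0,0,1],[0,0,0,0,0,0,1],[0,0,0,0,0,0,1]]'; python3 go.py 643.5 4 142.3
python3 -c "
from h import *
c=load('side'); cv2.imwrite('pics/s7.png',cv2.resize(c['image'][150:300,300:500,::-1],None,fx=4,fy=4))"
```

```text
time_s: 19.52
ee_pos: [0.6439, 0.0039, 0.1482]
eef_rot: [3.141, 0.0, 1.55]
force: [0.9, 0.5, -2.2]
grip_width: 0.0496
t 19.52 pos [643.9   3.9 148.2] rpy [179.97   0.    88.8 ] w 49.6 F [ 0.9  0.5 -2.2] q [-3. 38. 79. -0. 64. -2.]
shift total [ 0.001 -0.003  0.049] rows 1 each [ 0.001 -0.003  0.049]
```

View pics/s7.png

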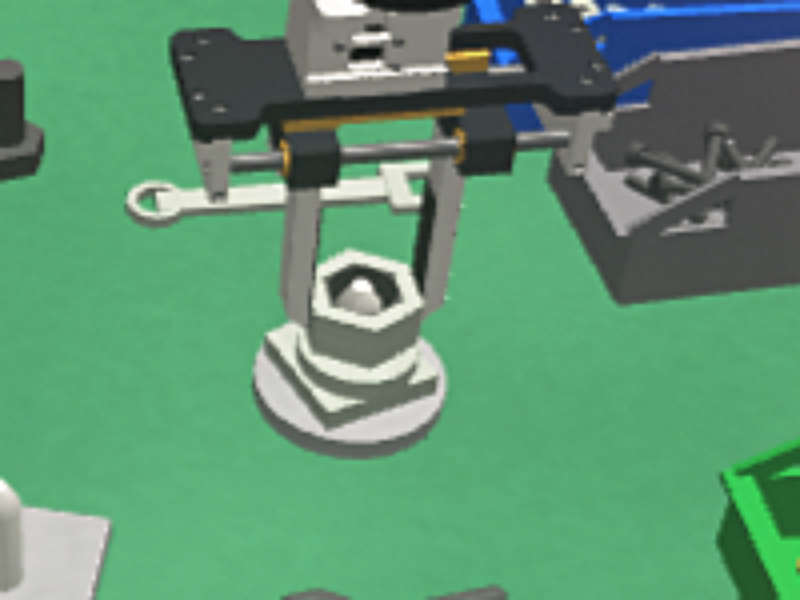

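The nut is threaded over the post (tip at 360,290 in the crop). Lowering the last 6 mm, then release.

```bash
python3 -m pendant '[[0,-0.005,0.02,0,0,0,1],[0,0,0.015,0,0,0,1],[0,0,0.01,0,0,0,1],[0,0,0,0,0,0,1],[0,0,0,0,0,0,1]]';python3 go.py 643.5 4 142.3; python3 -m pendant '[[0,0,0.004,0,0,0,1],[0,0,0,0,0,0,1],[0,0,0,0,0,0,-1],[0,0,0,0,0,0,-1],[0,0,0,0,0,0,-1],[0,0,0,0,0,0,-1],[0,0,0,0,0,0,-1],[0,0,-0.3,0,0,0,-1],[0,0,-0.3,0,0,0,-1],[0,0,0,0,0,0,-1]]'; python3 go.py 594 -274 220 142
python3 -c "
from h import *
c=load('side'); cv2.imwrite('pics/s8.png',cv2.resize(c['image'][150:300,300:500,::-1],None,fx=4,fy=4))"
```

```text
time_s: 19.98
ee_pos: [0.6431, 0.0039, 0.1425]
eef_rot: [3.142, 0.0, 1.55]
force: [-0.8, -0.7, -2.7]
grip_width: 0.0499
t 19.98 pos [643.1   3.9 142.5] rpy [180.    0.   88.8] w 49.9 F [-0.8 -0.7 -2.7] q [-3. 38. 79. -0. 63. -2.]
shift total [0.001 0.003 0.001] rows 1 each [0.001 0.003 0.001]
time_s: 20.82
ee_pos: [0.6449, 0.0039, 0.2213]
eef_rot: [3.132, 0.0, 1.55]
force: [1.5, 0.8, 1.0]
grip_width: 0.0936
t 20.82 pos [644.9   3.9 221.3] rpy [1.7943e+02 1.0000e-02 8.8800e+01] w 93.6 F [1.5 0.8 1. ] q [-3. 33. 76.  0. 71. -2.]
shift total [-2.324 -0.376  0.008] rows 8 each [-0.291 -0.047  0.001]
turn total [ 0.017  0.009 -1.773] rows 8 each [ 0.002  0.001 -0.222]
after-turn shift [-1.092 -2.086  0.011] 8 [-0.136 -0.261  0.001]
```

View pics/s8.png

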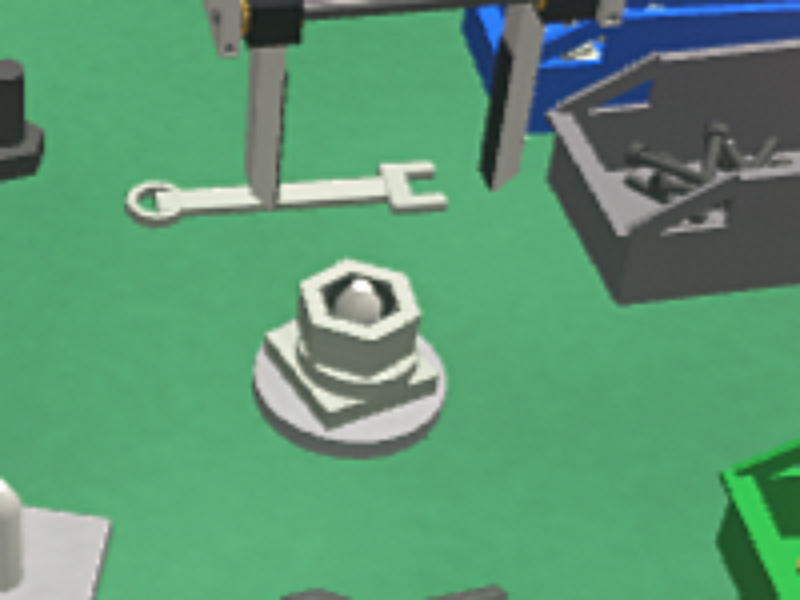

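The round kit is stacked: plate, washer, nut. Next, the strap.

```bash
python3 -m pendant '[[-0.29,-0.047,0,0,0,0,-1],[-0.29,-0.047,0,0,0,0,-1],[-0.29,-0.047,0,0,0,0,-1],[-0.29,-0.047,0,0,0,0,-1],[-0.29,-0.047,0,0,0,0,-1],[-0.29,-0.047,0,0,0,0,-1],[-0.29,-0.047,0,0,0,0,-1],[-0.2,-0.03,0,0,0,0,-1],[-0.09,-0.01,0,0,0,0,-1]]'; python3 -m pendant '[[0,0,0,0,0,-0.221,-1],[0,0,0,0,0,-0.221,-1],[0,0,0,0,0,-0.221,-1],[0,0,0,0,0,-0.221,-1],[0,0,0,0,0,-0.221,-1],[0,0,0,0,0,-0.221,-1],[0,0,0,0,0,-0.221,-1],[0,0,0,0,0,-0.221,-1],[0,0,0,0,0,0,-1],[0,0,0,0,0,0,-1]]'; python3 go.py 594 -274 102 141.8
python3 -c "
from h import *
c=load('wrist'); im=c['image']; cv2.imwrite('pics/w8.png',im[:,:,::-1]);hsv=cv2.cvtColor(im,cv2.COLOR_RGB2HSV)
m=((hsv[...,1]<60)&(hsv[...,2]>95)).astype(np.uint8); m[:,:250]=0;m[:,400:]=0;m[:150]=0;m[320:]=0
k=max(cv2.findContours(m,0,1)[0],key=cv2.contourArea)
b=cv2.minAreaRect(k); print(b); print('centre',wplane(c,b[0],.012))"
```

```text
time_s: 21.62
ee_pos: [0.5919, -0.2765, 0.213]
eef_rot: [-3.141, -0.0, 1.547]
force: [-0.1, -0.4, -0.4]
grip_width: 0.094
time_s: 22.45
ee_pos: [0.5932, -0.2728, 0.2135]
eef_rot: [-3.142, -0.001, 2.473]
force: [-0.4, 0.2, -0.4]
grip_width: 0.094
t 22.45 pos [ 593.2 -272.8  213.5] rpy [-1.8000e+02 -4.0000e-02  1.4167e+02] w 94.0 F [-0.4  0.2 -0.4] q [-28.  35.  74.   0.  71. -80.]
shift total [-0.012 -0.004  0.929] rows 3 each [-0.004 -0.001  0.31 ]
turn total [-0.    -0.001 -0.004] rows 1 each [-0.    -0.001 -0.004]
after-turn shift [-0.011 -0.004  0.929] 3 [-0.004 -0.001  0.31 ]
((314.0, 234.5), (119.0, 60.0), 90.0)
centre [ 0.59080022 -0.27266472  0.012     ]
```

View pics/w8.png

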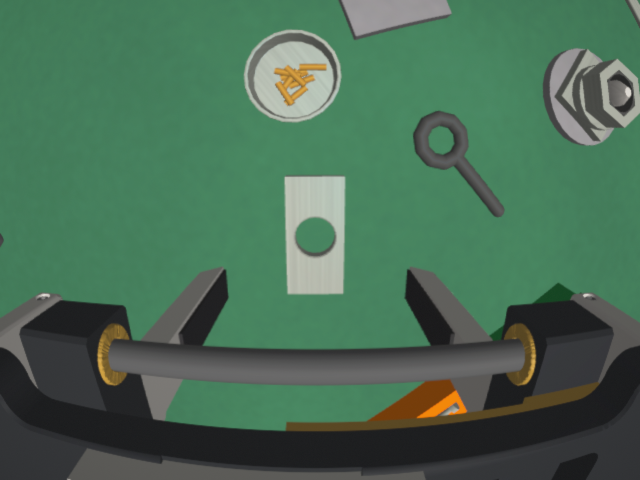

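The strap is square between the fingers at (314,235), hole (316,236). Descending.

```bash
python3 -m pendant '[[-0.005,-0.005,0.29,0,0,0,-1],[0,0,0.29,0,0,0,-1],[0,0,0.2,0,0,0,-1],[0,0,0.13,0,0,0,-1],[0,0,0,0,0,0,-1],[0,0,0,0,0,0,-1],[0,0,0,0,0,0,-1]]'; python3 go.py 593 -273.5 102
```

```text
time_s: 23.08
ee_pos: [0.5937, -0.2745, 0.1062]
eef_rot: [3.141, 0.002, 2.474]
force: [1.0, 0.2, 0.3]
grip_width: 0.0937
t 23.08 pos [ 593.7 -274.5  106.2] rpy [1.7998e+02 1.1000e-01 1.4177e+02] w 93.7 F [1.  0.2 0.3] q [-28.  42.  78.  -0.  60. -80.]
shift total [0.01  0.003 0.035] rows 1 each [0.01  0.003 0.035]
```

```bash
python3 -m pendant '[[0.005,0,0.025,0,0,0,-1],[0,0,0,0,0,0,1],[0,0,0,0,0,0,1],[0,0,0,0,0,0,1],[0,0,0,0,0,0,1],[0,0,0,0,0,0,1],[0,0,0,0,0,0,1],[0,0,0,0,0,0,1],[0,0,0,0,0,0,1],[0,0,0,0,0,0,1]]'; python3 go.py 593 -273.5 102; python3 -m pendant '[[0,0,-0.1,0,0,0,1],[0,0,-0.3,0,0,0,1],[0,0,-0.3,0,0,0,1],[0,0,-0.3,0,0,0,1],[0,0,0,0,0,0,1],[0,0,0,0,0,0,1],[0,0,0,0,0,0,1]]';python3 go.py 463.6 -98.2 225
python3 -c "
from h import *
c=load('wrist'); im=c['image']; cv2.imwrite('pics/w9.png',im[:,:,::-1])
c=load('side'); im=c['image']; cv2.imwrite('pics/s9.png',im[:,:,::-1])"
```

```text
time_s: 23.92
ee_pos: [0.5927, -0.2739, 0.1018]
eef_rot: [3.142, 0.0, 2.476]
force: [-0.6, 0.8, 0.7]
grip_width: 0.0457
t 23.92 pos [ 592.7 -273.9  101.8] rpy [180.     0.   141.84] w 45.7 F [-0.6  0.8  0.7] q [-28.  42.  78.   0.  60. -80.]
shift total [ 0.     0.005 -0.002] rows 1 each [ 0.     0.005 -0.002]
time_s: 24.5
ee_pos: [0.5922, -0.2737, 0.2209]
eef_rot: [-3.141, -0.002, 2.476]
force: [0.1, 0.1, -4.6]
grip_width: 0.0452
t 24.5 pos [ 592.2 -273.7  220.9] rpy [-1.7998e+02 -9.0000e-02  1.4185e+02] w 45.2 F [ 0.1  0.1 -4.6] q [-28.  34.  74.  -0.  72. -80.]
shift total [ 1.747  0.488 -0.031] rows 6 each [ 0.291  0.081 -0.005]
```

View pics/w9.png

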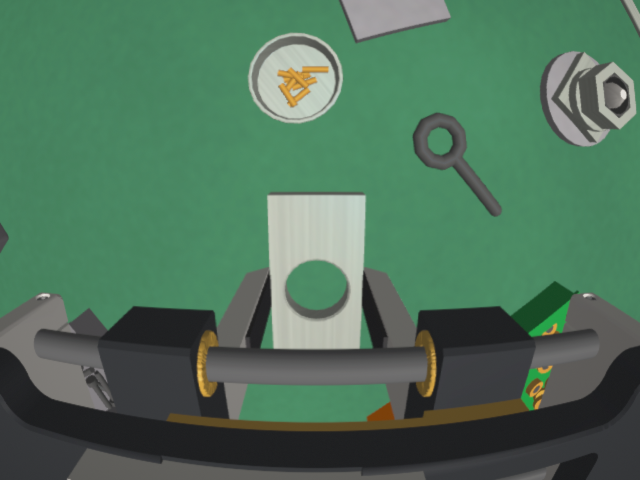

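View pics/s9.png

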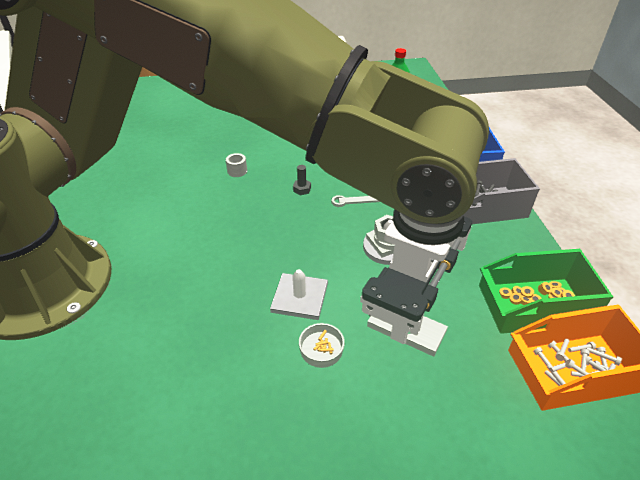

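```bash
python3 -m pendant '[[0.26,0.073,0,0,0,0,1],[0.29,0.081,0,0,0,0,1],[0.29,0.081,0,0,0,0,1],[0.29,0.081,0,0,0,0,1],[0.29,0.081,0,0,0,0,1],[0.22,0.06,0,0,0,0,1],[0.107,0.031,0,0,0,0,1],[0,0,0,0,0,0,1],[0,0,0,0,0,0,1],[0,0,0,0,0,0,1]]';python3 go.py 463.6 -98.2 113.8
python3 -c "
from h import *
c=load('wrist'); im=c['image']; cv2.imwrite('pics/w10.png',im[:,:,::-1]); print('hole',wplane(c,(317,288),.1317)*1000)
c=load('side'); im=c['image']; cv2.imwrite('pics/s10.png',cv2.resize(im[180:330,200:400,::-1],None,fx=4,fy=4)); print((proj(c,[[.4636,-.0983,.119],[.4636,-.0983,.131]])-[200,180])*4)"
```

```text
time_s: 25.43
ee_pos: [0.4643, -0.0988, 0.2214]
eef_rot: [-3.141, -0.0, 2.475]
force: [0.3, -0.6, -3.2]
grip_width: 0.0454
t 25.43 pos [464.3 -98.8 221.4] rpy [-1.7998e+02 -3.0000e-02  1.4184e+02] w 45.4 F [ 0.3 -0.6 -3.2] q [-16.  13. 104.  -0.  63. -68.]
shift total [0.007 0.001 0.896] rows 3 each [0.002 0.    0.299]
hole [463.40189446 -97.23897131 131.7       ]
[[388.65393276 273.04289995]
 [387.67908231 251.09491736]]
```

View pics/s10.png

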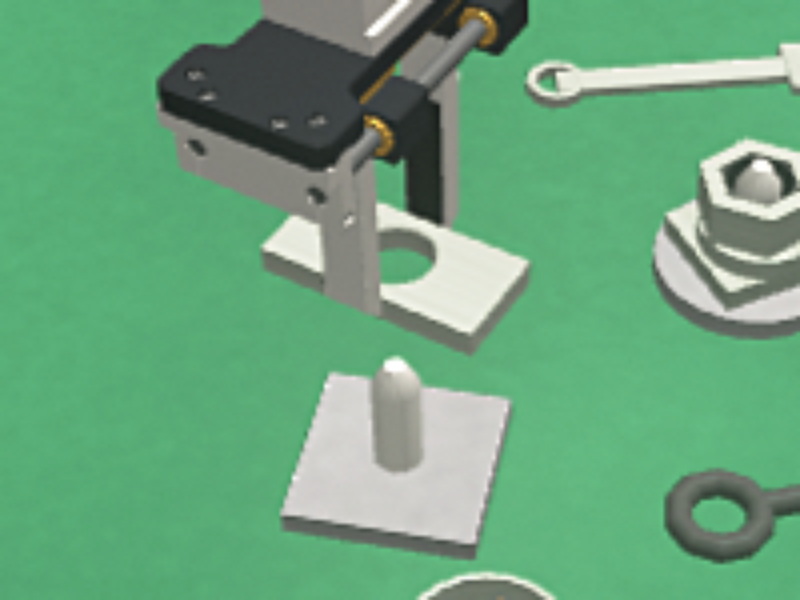

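View pics/w10.png

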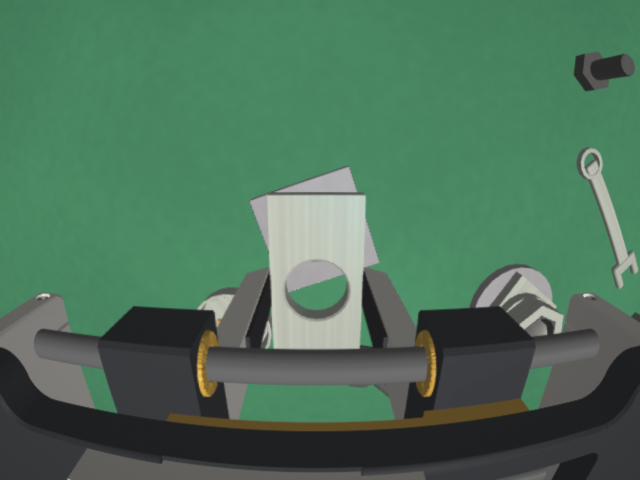

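The side view puts the strap hole near crop (396,256) against a predicted (388,251), so about 2–3 mm toward +x,-y. I'll bias it back by about half and descend to just above the post tip.

```bash
python3 go.py 462.4 -97.5 178; python3 -m pendant '[[0.018,0,0.2,0,0,0,1],[0,0,0.16,0,0,0,1],[0,0,0,0,0,0,1],[0,0,0,0,0,0,1],[0,0,0,0,0,0,1],[0,0,0,0,0,0,1]]'; python3 go.py 462.4 -97.5 113.8
python3 -c "
from h import *
c=load('side'); im=c['image']; cv2.imwrite('pics/s11.png',cv2.resize(im[180:330,200:400,::-1],None,fx=4,fy=4)); print((proj(c,[[.4636,-.0983,.076],[.4636,-.0983,.088]])-[200,180])*4)"
```

```text
t 25.53 pos [464.3 -99.  221.4] rpy [-1.7998e+02 -3.0000e-02  1.4181e+02] w 45.2 F [-0.2  1.3 -3.5] q [-16.  13. 104.  -0.  63. -68.]
shift total [ 0.02  -0.     0.361] rows 2 each [ 0.01  -0.     0.181]
time_s: 26.03
ee_pos: [0.4628, -0.0973, 0.1797]
eef_rot: [3.141, 0.002, 2.475]
force: [-0.4, 0.9, -1.9]
grip_width: 0.0451
t 26.03 pos [462.8 -97.3 179.7] rpy [1.7997e+02 9.0000e-02 1.4183e+02] w 45.1 F [-0.4  0.9 -1.9] q [-16.  16. 107.  -0.  57. -68.]
shift total [ 0.003 -0.004  0.549] rows 2 each [ 0.001 -0.002  0.274]
[[391.98555937 348.05182316]
 [391.08029127 327.67043182]]
```

View pics/s11.png

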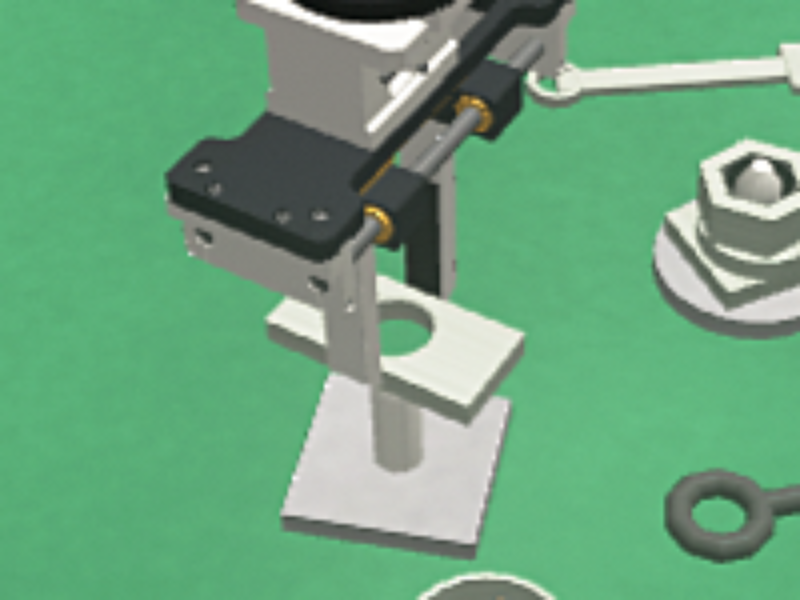

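Now within about 1 px. Lowering.

```bash
python3 -m pendant '[[0,0,0.06,0,0,0,1],[0,0,0.08,0,0,0,1],[0,0,0.08,0,0,0,1],[0,0,0.08,0,0,0,1],[0,0,0.08,0,0,0,1],[0,0,0.08,0,0,0,1],[0,0,0.04,0,0,0,1],[0,0,0,0,0,0,1],[0,0,0,0,0,0,1]]'; python3 go.py 462.4 -97.5 113.8
```

```text
time_s: 26.83
ee_pos: [0.4623, -0.0971, 0.1184]
eef_rot: [-3.141, -0.0, 2.476]
force: [0.1, -0.2, -3.0]
grip_width: 0.0455
t 26.83 pos [462.3 -97.1 118.4] rpy [-1.7999e+02 -2.0000e-02  1.4185e+02] w 45.5 F [ 0.1 -0.2 -3. ] q [-16.  22. 109.  -0.  49. -68.]
shift total [-0.003 -0.003  0.039] rows 1 each [-0.003 -0.003  0.039]
```

```bash
python3 -m pendant '[[0,0,0.02,0,0,0,1],[0,0,0.012,0,0,0,1],[0,0,0.006,0,0,0,1],[0,0,0,0,0,0,1],[0,0,0,0,0,0,1]]';python3 go.py 462.4 -97.5 113.8;  python3 -m pendant '[[0,0,0,0,0,0,-1],[0,0,0,0,0,0,-1],[0,0,0,0,0,0,-1],[0,0,0,0,0,0,-1],[0,0,0,0,0,0,-1],[0,0,-0.3,0,0,0,-1],[0,0,-0.3,0,0,0,-1],[0,0,-0.3,0,0,0,-1],[0,0,0,0,0,0,-1]]'; python3 go.py 363 301 225 107
python3 -c "
from h import *
c=load('side'); im=c['image']; cv2.imwrite('pics/s12.png',cv2.resize(im[180:330,200:400,::-1],None,fx=4,fy=4))"
```

```text
time_s: 27.25
ee_pos: [0.4623, -0.097, 0.1141]
eef_rot: [3.142, 0.0, 2.476]
force: [-0.9, 1.0, -3.6]
grip_width: 0.0453
t 27.25 pos [462.3 -97.  114.1] rpy [1.7999e+02 1.0000e-02 1.4184e+02] w 45.3 F [-0.9  1.  -3.6] q [-16.  22. 109.   0.  49. -68.]
shift total [-0.003 -0.003  0.003] rows 1 each [-0.003 -0.003  0.003]
time_s: 28.0
ee_pos: [0.464, -0.0975, 0.2283]
eef_rot: [3.138, 0.009, 2.476]
force: [0.2, 0.1, 1.2]
grip_width: 0.0935
t 28.0 pos [464.  -97.5 228.3] rpy [179.8    0.5  141.85] w 93.5 F [0.2 0.1 1.2] q [-16.  12. 104.   0.  63. -68.]
shift total [2.713 2.091 0.011] rows 11 each [0.247 0.19  0.001]
turn total [0.012 0.014 1.162] rows 5 each [0.002 0.003 0.232]
after-turn shift [3.422 0.166 0.027] 11 [0.311 0.015 0.002]
```

View pics/s12.png

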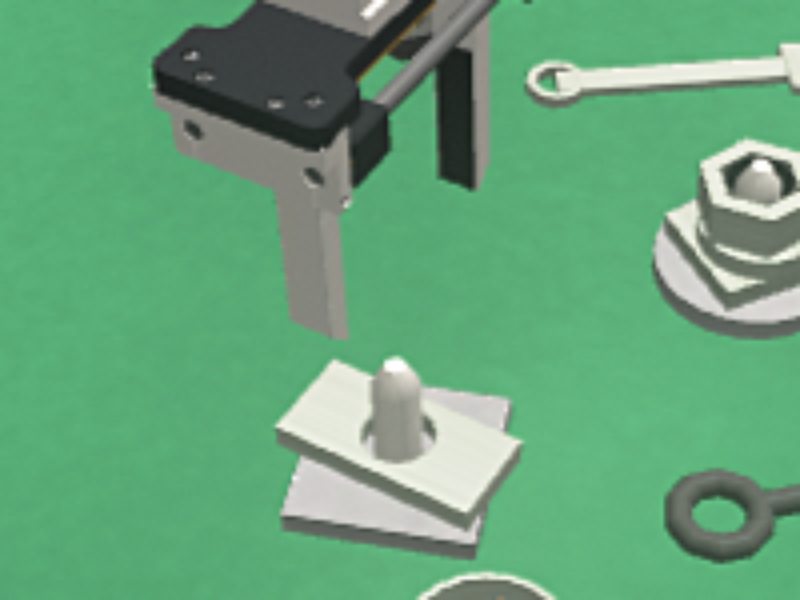

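The strap lies flat on the square foot (post base at 397,450 in the crop). Now the sleeve, keeping this yaw.

```bash
python3 -m pendant '[[0.24,0.19,0,0,0,0,-1],[0.247,0.19,0,0,0,0,-1],[0.247,0.19,0,0,0,0,-1],[0.247,0.19,0,0,0,0,-1],[0.247,0.19,0,0,0,0,-1],[0.247,0.19,0,0,0,0,-1],[0.247,0.19,0,0,0,0,-1],[0.247,0.19,0,0,0,0,-1],[0.247,0.19,0,0,0,0,-1],[0.247,0.19,0,0,0,0,-1]]'; python3 -m pendant '[[0.15,0.1,0,0,0,0,-1],[0.08,0.07,0,0,0,0,-1],[0,0,0,0,0,0,-1],[0,0,0,0,0,0,-1],[0,0,0,0,0,0,-1],[0,0,0,0,0,0,-1]]'; python3 go.py 362.8 301 112
python3 -c "
from h import *
c=load('wrist'); im=c['image']; cv2.imwrite('pics/w13.png',im[:,:,::-1]);hsv=cv2.cvtColor(im,cv2.COLOR_RGB2HSV)
m=((hsv[...,1]<60)&(hsv[...,2]>150)).astype(np.uint8); m[:,:250]=0;m[:,400:]=0;m[:170]=0;m[290:]=0
k=max(cv2.findContours(m,0,1)[0],key=cv2.contourArea)
b=cv2.minAreaRect(k); print(b); print('centre',wplane(c,b[0],.036))"
```

```text
time_s: 28.88
ee_pos: [0.3696, 0.2664, 0.2211]
eef_rot: [-3.141, -0.0, 2.476]
force: [0.5, -0.0, 0.1]
grip_width: 0.094
time_s: 29.38
ee_pos: [0.3619, 0.2971, 0.2217]
eef_rot: [-3.141, -0.0, 2.475]
force: [-0.2, -0.5, 0.1]
grip_width: 0.0937
t 29.38 pos [361.9 297.1 221.7] rpy [-179.97   -0.    141.78] w 93.7 F [-0.2 -0.5  0.1] q [ 35.  12. 105.  -0.  63. -17.]
shift total [0.014 0.031 0.914] rows 3 each [0.005 0.01  0.305]
((320.0000305175781, 237.0000457763672), (57.982749938964844, 57.982757568359375), 45.0)
centre [0.36088115 0.30180717 0.036     ]
```

View pics/w13.png

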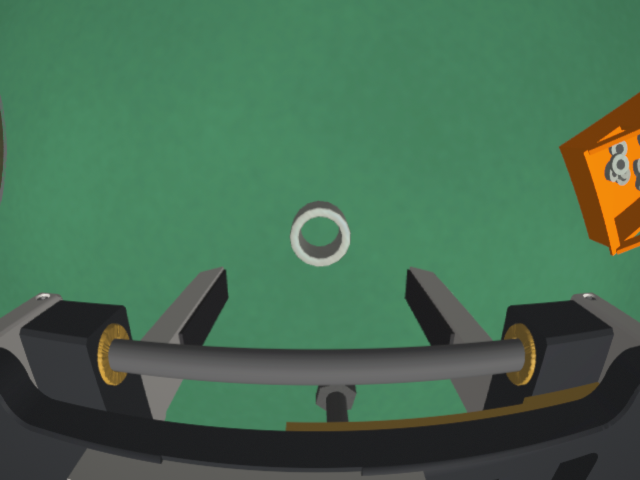

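The sleeve rim is at (320,237); the estimates agree at (362,301). Descending.

```bash
python3 -m pendant '[[0.018,0.03,0.28,0,0,0,-1],[0,0,0.28,0,0,0,-1],[0,0,0.22,0,0,0,-1],[0,0,0.14,0,0,0,-1],[0,0,0,0,0,0,-1],[0,0,0,0,0,0,-1],[0,0,0,0,0,0,-1]]'; python3 go.py 362 301.2 109
```

```text
time_s: 30.02
ee_pos: [0.3628, 0.3021, 0.1128]
eef_rot: [3.14, 0.0, 2.475]
force: [-1.1, 0.1, 0.4]
grip_width: 0.0941
t 30.02 pos [362.8 302.1 112.8] rpy [1.7991e+02 2.0000e-02 1.4181e+02] w 94.1 F [-1.1  0.1  0.4] q [ 35.  22. 109.   0.  48. -16.]
shift total [ 0.    -0.01   0.032] rows 1 each [ 0.    -0.01   0.032]
```

```bash
python3 -m pendant '[[0,-0.005,0.02,0,0,0,-1],[0,0,0,0,0,0,1],[0,0,0,0,0,0,1],[0,0,0,0,0,0,1],[0,0,0,0,0,0,1],[0,0,0,0,0,0,1],[0,0,0,0,0,0,1],[0,0,0,0,0,0,1],[0,0,0,0,0,0,1],[0,0,0,0,0,0,1]]'; python3 go.py 362 301 109; python3 -m pendant '[[0,0,-0.1,0,0,0,1],[0,0,-0.3,0,0,0,1],[0,0,-0.3,0,0,0,1],[0,0,-0.3,0,0,0,1],[0,0,0,0,0,0,1],[0,0,0,0,0,0,1],[0,0,0,0,0,0,1]]';python3 go.py 462.5 -97.5 230
python3 -c "
from h import *
c=load('wrist'); im=c['image']; cv2.imwrite('pics/w14.png',im[:,:,::-1])"
```

```text
time_s: 30.85
ee_pos: [0.3617, 0.3016, 0.1092]
eef_rot: [-3.141, -0.0, 2.476]
force: [-0.8, 0.3, 1.4]
grip_width: 0.0447
t 30.85 pos [361.7 301.6 109.2] rpy [-179.99   -0.    141.85] w 44.7 F [-0.8  0.3  1.4] q [ 35.  23. 109.  -0.  48. -16.]
shift total [-0.005 -0.003  0.002] rows 1 each [-0.005 -0.003  0.002]
time_s: 31.43
ee_pos: [0.3614, 0.3013, 0.228]
eef_rot: [-3.14, -0.0, 2.476]
force: [0.3, -0.2, -3.8]
grip_width: 0.0449
t 31.43 pos [361.4 301.3 228. ] rpy [-1.7991e+02 -3.0000e-02  1.4185e+02] w 44.9 F [ 0.3 -0.2 -3.8] q [ 35.  12. 105.  -0.  64. -16.]
shift total [-2.716 -2.093 -0.015] rows 11 each [-0.247 -0.19  -0.001]
```

View pics/w14.png

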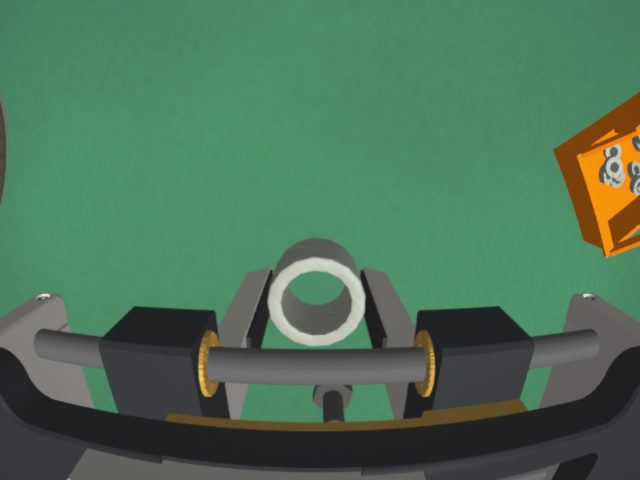

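The sleeve is held upright (rim 317,300). Moving to the square post.

```bash
python3 -m pendant '[[-0.21,-0.16,0,0,0,0,1],[-0.24,-0.185,0,0,0,0,1],[-0.24,-0.185,0,0,0,0,1],[-0.24,-0.185,0,0,0,0,1],[-0.24,-0.185,0,0,0,0,1],[-0.24,-0.185,0,0,0,0,1],[-0.24,-0.185,0,0,0,0,1],[-0.24,-0.185,0,0,0,0,1],[-0.24,-0.185,0,0,0,0,1],[-0.24,-0.185,0,0,0,0,1]]'; python3 -m pendant '[[-0.2,-0.16,0,0,0,0,1],[-0.13,-0.09,0,0,0,0,1],[-0.016,-0.018,0,0,0,0,1],[0,0,0,0,0,0,1],[0,0,0,0,0,0,1],[0,0,0,0,0,0,1]]'; python3 go.py 462.5 -97.5 185
python3 -c "
from h import *
c=load('wrist'); print('hole',wplane(c,(317,300),.228-.109+.036)*1000)
c=load('side'); im=c['image']; cv2.imwrite('pics/s14.png',cv2.resize(im[180:330,200:400,::-1],None,fx=4,fy=4)); print((proj(c,[[.4636,-.0983,.119],[.4636,-.0983,.155]])-[200,180])*4)"
```

```text
time_s: 32.32
ee_pos: [0.4497, -0.0481, 0.2276]
eef_rot: [-3.14, -0.003, 2.476]
force: [1.0, -0.0, -2.8]
grip_width: 0.0449
time_s: 32.82
ee_pos: [0.4626, -0.0963, 0.2286]
eef_rot: [-3.141, -0.001, 2.477]
force: [-0.5, 0.4, -3.3]
grip_width: 0.0446
t 32.82 pos [462.6 -96.3 228.6] rpy [-1.7998e+02 -7.0000e-02  1.4190e+02] w 44.6 F [-0.5  0.4 -3.3] q [-16.  12. 104.   0.  64. -68.]
shift total [-0.006 -0.008  0.363] rows 2 each [-0.003 -0.004  0.182]
hole [461.21356812 -94.3541475  155.        ]
[[388.65393276 273.04289995]
 [385.66614758 205.77529304]]
```

View pics/s14.png

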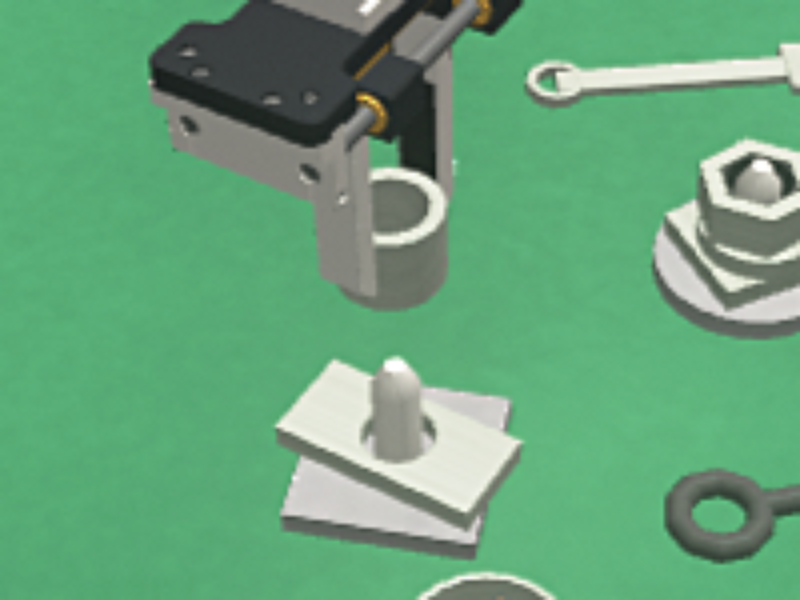

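```bash
python3 -m pendant '[[-0.003,-0.006,0.2,0,0,0,1],[0,0,0.16,0,0,0,1],[0,0,0,0,0,0,1],[0,0,0,0,0,0,1],[0,0,0,0,0,0,1]]'; python3 go.py 462.3 -97.3 133.2
python3 -c "
from h import *
c=load('side'); im=c['image']; cv2.imwrite('pics/s15.png',cv2.resize(im[180:330,200:400,::-1],None,fx=4,fy=4)); print((proj(c,[[.4636,-.0983,.077],[.4636,-.0983,.113]])-[200,180])*4)"
```

```text
time_s: 33.33
ee_pos: [0.4631, -0.0978, 0.1871]
eef_rot: [3.141, 0.001, 2.476]
force: [1.3, -0.2, -1.9]
grip_width: 0.0448
t 33.33 pos [463.1 -97.8 187.1] rpy [1.7998e+02 6.0000e-02 1.4187e+02] w 44.8 F [ 1.3 -0.2 -1.9] q [-16.  15. 106.   0.  58. -68.]
shift total [ 0.008 -0.001  0.449] rows 2 each [ 0.004 -0.001  0.224]
[[391.91081888 346.36910033]
 [389.13374194 283.84542192]]
```

View pics/s15.png

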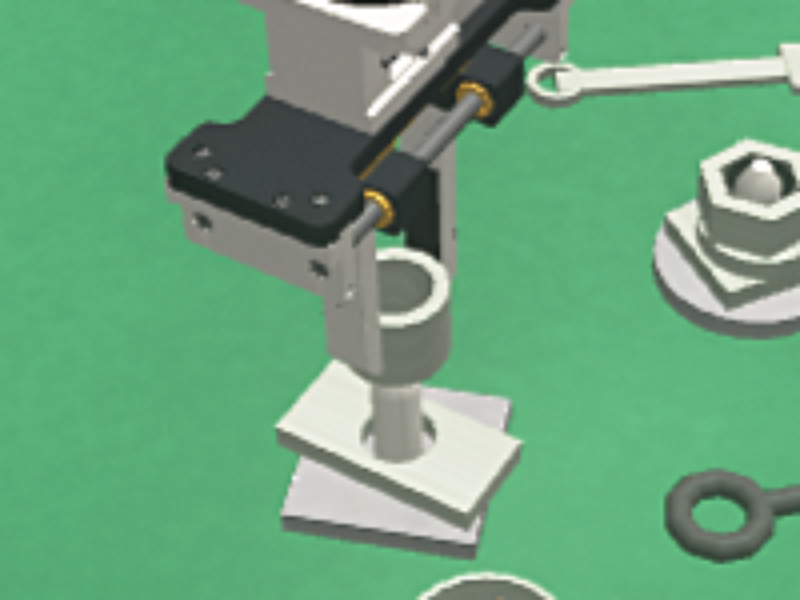

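The sleeve axis (~394) lines up with the post (~396). Lowering.

```bash
python3 -m pendant '[[0,0,0.06,0,0,0,1],[0,0,0.08,0,0,0,1],[0,0,0.08,0,0,0,1],[0,0,0.08,0,0,0,1],[0,0,0.08,0,0,0,1],[0,0,0.03,0,0,0,1],[0,0,0,0,0,0,1],[0,0,0,0,0,0,1],[0,0,0,0,0,0,1]]'; python3 go.py 462.4 -97.5 133.2
```

```text
time_s: 34.13
ee_pos: [0.463, -0.0981, 0.1371]
eef_rot: [3.141, 0.001, 2.476]
force: [-0.8, 0.5, -3.6]
grip_width: 0.045
t 34.13 pos [463.  -98.1 137.1] rpy [1.7999e+02 3.0000e-02 1.4184e+02] w 45.0 F [-0.8  0.5 -3.6] q [-16.  20. 108.   0.  52. -68.]
shift total [0.007 0.001 0.033] rows 1 each [0.007 0.001 0.033]
```

```bash
python3 -m pendant '[[0,0,0.018,0,0,0,1],[0,0,0.01,0,0,0,1],[0,0,0.006,0,0,0,1],[0,0,0,0,0,0,1],[0,0,0,0,0,0,1]]';python3 go.py 463 -98 133.2;  python3 -m pendant '[[0,0,0,0,0,0,-1],[0,0,0,0,0,0,-1],[0,0,0,0,0,0,-1],[0,0,0,0,0,0,-1],[0,0,0,0,0,0,-1],[0,0,-0.3,0,0,0,-1],[0,0,-0.3,0,0,0,-1],[0,0,-0.3,0,0,0,-1],[0,0,-0.3,0,0,0,-1],[0,0,0,0,0,0,-1]]'; python3 -m pendant '[[-0.04,0.3,-0.1,0,0,0,-1],[-0.04,-0.3,-0.1,0,0,0,-1],[0.2,-0.2,-0.1,0,0,0,-1],[0.2,-0.2,0,0,0,0,-1],[0.2,-0.2,0,0,0,0,-1],[0.2,-0.2,0,0,0,0,-1],[0,0,0,0,0,0,-1],[0,0,0,0,0,0,-1],[0,0,0,0,0,0,-1]]';python3 go.py 463 -98 250
python3 -c "
from h import *
for n in ('side','top'):
  c=load(n); cv2.imwrite(f'pics/z_{n}.png',c['image'][:,:,::-1])"
```

```text
time_s: 34.55
ee_pos: [0.4628, -0.098, 0.1331]
eef_rot: [3.142, 0.0, 2.476]
force: [-2.4, 0.2, 4.7]
grip_width: 0.0451
t 34.55 pos [462.8 -98.  133.1] rpy [1.7999e+02 2.0000e-02 1.4185e+02] w 45.1 F [-2.4  0.2  4.7] q [-16.  20. 108.  -0.  51. -68.]
shift total [-0.001  0.001 -0.001] rows 1 each [-0.001  0.001 -0.001]
time_s: 35.38
ee_pos: [0.4641, -0.0984, 0.2832]
eef_rot: [3.138, 0.009, 2.476]
force: [0.6, -0.8, 1.0]
grip_width: 0.0939
time_s: 36.13
ee_pos: [0.336, -0.1202, 0.3129]
eef_rot: [3.141, 0.001, 2.475]
force: [1.1, 0.2, -0.3]
grip_width: 0.0938
t 36.13 pos [ 336.  -120.2  312.9] rpy [1.7998e+02 5.0000e-02 1.4183e+02] w 93.8 F [ 1.1  0.2 -0.3] q [-26.  -9. 114.   0.  75. -77.]
shift total [-0.717  0.8    0.525] rows 4 each [-0.179  0.2    0.131]
```

View pics/z_side.png

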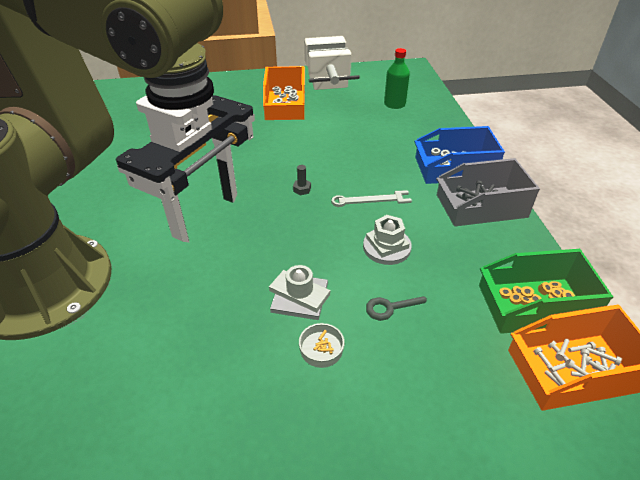

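View pics/z_top.png

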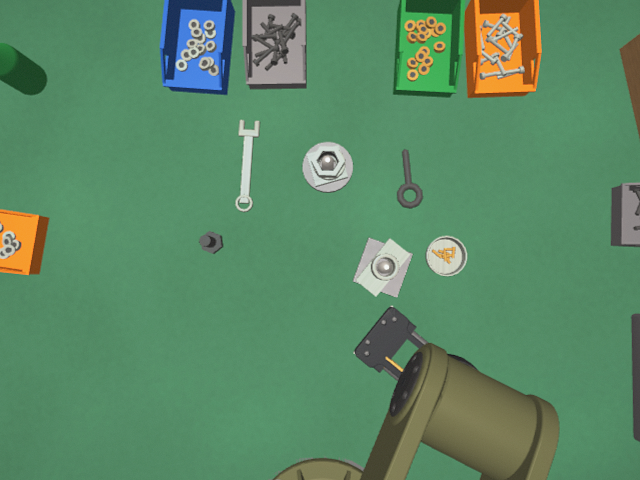

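Both stacks are complete: the square kit at side (300,285) and the round kit at (388,235). Bystanders appear unmoved; I'll check close-ups and differences numerically.

```bash
python3 - <<'E'
from h import *
ct,cs=load('top'),load('side')
for n,b in (('top',{'bolt':(210,242),'eye':(408,180),'span':(246,165)}),('side',{'bolt':(302,180),'eye':(395,306),'span':(372,199)})):
    a=np.load(n+'.npy').astype(int); c=(ct if n=='top' else cs)['image'].astype(int)
    for k,(u,v) in b.items(): print(n,k,np.abs(a-c)[v-50:v+50,u-35:u+35].max(2).__gt__(40).sum())
print('top z nut/sleeve centre px expected side',proj(cs,[[.6443,.0037,.060],[.4636,-.0983,.060],[.4636,-.0983,.068]]))
x=[cv2.resize(cs['image'][v-35:v+35,u-40:u+40,::-1],None,fx=5,fy=5,interpolation=cv2.INTER_CUBIC) for u,v in((388,235),(300,288))]
cv2.imwrite('pics/zz.png',np.hstack(x))
E
```

```text
top bolt 0
top eye 0
top span 0
side bolt 896
side eye 109
side span 745
top z nut/sleeve centre px expected side [[389.25968052 223.72527768]
 [298.29113409 273.64888811]
 [298.14474691 270.35309725]]
```

View pics/zz.png

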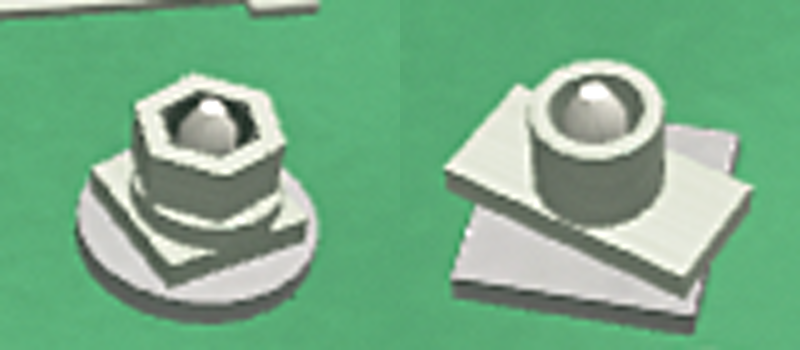

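Both stacks sit flat, with the post tips 8 mm proud of the top pieces. The top view shows zero change around the bystanders. The side-view differences come from the moved kit pieces inside those windows. Handing in.

```bash
python3 -c "
from station import hand_in; print(hand_in())"
```

```text
the job is handed in; nothing more can be done
None
```

Both kits are made up and the job is handed in at about 36 s of the 122 s allowed. The round-foot post carries the square plate, then the washer, then the hex nut. The square-foot post carries the strap, then the sleeve.

**Stacks:** The last close-ups show every piece flat and seated, and the gripper clear of everything. Wrist force readings stayed within about 5 N.

**Bystanders:** In the top view, nothing changed around the bolt, eye bolt or spanner. The same check in the side view did flag changes. I put those down to the kit pieces I moved being inside the comparison windows, but did not check that separately.

**Disagreements:**
- Measured heights came out about 1–3 mm below the stated ones.
- The cameras disagreed by 1–3 mm sideways when checking held pieces over the posts. I split the difference, which was within the 5 mm play of the holes.
- The washer's grip width read 56 mm instead of 58 mm, though it was held and placed without trouble.

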